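Count the nozzles back in and balance the torch-case lid

ROBOT

A 7-joint arm with a two-finger parallel gripper is mounted at the origin on the work surface. World frame = base frame: x ahead of the robot, y to its left, z up, the work surface at z = 0. Lengths are in mm, angles in rad, forces in N, time in s.
With the tool pointing down it reaches from about 425 to 975 mm from the base axis. Payload 16.7 kg.
Tool frame: the origin (TCP) lies at the very end of the fingers, on their centre line; the grasp point (between the pads) lies 19 mm behind it (tcp_to_grasp is the distance from the TCP to the grasp point, in mm); y points along the fingers, x is the direction in which the jaws open and shut, and the axes are right-handed (so a half turn about y gives the same grasp; the last joint's range is limited). The gripper opens to 85 mm and grips with 20 to 120 N. Pads are 22 mm wide; open, the fingers measure 114 mm over their backs; the gripper's body (76 mm by 85 mm) begins 54 mm behind the grasp point. The pads swing forward as they close: fully open they stand 13 mm farther back than shut.
Start: joints at [-1.401, 0.426, 0.074, 1.606, -0.034, 1.111, -0.067], TCP at [211.568, 640.949, 231.302] pointing down, gripper open.
Joint ranges: [-2.85, 2.85], [-0.5, 2.14], [-1.23, 1.37], [0.21, 2.46], [-1.02, 4.16], [0.16, 2.05], [-2.73, 2.73]. Speed limits (rad/s): [1.89, 1.89, 2.39, 2.39, 3.01, 3.01, 3.01].

INTERFACE

Orientations are given as a rotation vector (axis times angle).
In Python, from rig import get_obs, read_camera, get_calibration, finish_job, find_in, tcp_to_grasp gives the robot as it stands.
- The arm moves only by the tool carry_out, never from a script. Its argument "commands" is a list of rows, each a list of 6 numbers: the shift along the tool's x, y, z as a fraction of full scale, then the turn, a rotation vector about the tool's x, y, z as a fraction of full scale. In form: [[dx, dy, dz, ax, ay, az], ...]. A call has 1 to 10 rows; each row shifts and turns the commanded pose from where the row before left it, along the tool's axes as they then stand; what a row does not reach is not made up. Full scale, the value 1, is 0.12 m for a shift and 6 degrees for a turn. A row lasts 1/12 s, in which the tool goes at most 41.7 mm and 7.16 degrees, less where a joint would pass 70% of its speed; a pose out of reach is approached as far as the arm can. A call with a number of a shift or a turn outside -1 to 1 is refused whole. A call with a gripper value outside its range is refused whole. "gripper" is the opening, from -1 (shut) to 1 (fully open), set as the call begins (left out, the last holds). The fingers move at their own pace and stop on an object; the grip force is fixed at half the most. Time passes only in rows, so rows that do not move let the fingers close. It gives the time, the measured TCP pose, the force and the opening at its end, in the units of the state.
- get_obs(): the state, without advancing time (a new reading comes with each control period).
- read_camera(name): name is "side" or "top"; returns the picture (384x512x3 uint8, red, green, blue); there is no depth.
- get_calibration(name): a dict with "fov_y" (degrees; the focal length in pixels is half the picture's height over the tangent of half this angle, whatever the lens; pixels are square), "cx", "cy" (the principal point, pixels), "distortion" ([k1, k2, p1, p2, k3] as OpenCV has them; the pictures are not rectified), "world_from_camera" (4x4, takes a point from camera to world coordinates). Camera axes: x right, y up, looking along -z (the intrinsics and any distortion apply to the point x, -y, -z); pixel columns grow to the right and rows downward; lengths in mm; the calibration is good to about 2 mm. A picture is of the moment at which its call begins. get_calibration takes no time and is no camera call.
- finish_job(): hands the job in, once; it reports no verdict.
Trained networks look in the newest picture that a camera, given by its name, has taken for a name from the list of things; names that differ only in an ending like _2 or _b are one class to them, and where a whole thing is asked for, a point or a joint stands for the part that bears it (a point fixed in the world has none). Each returns a list of dicts, best first, with "score" (0 to 1); they miss things now and then, are a little off and sometimes report something else, mostly with a low value. They report only what shows in the picture. A call takes as long as a camera call. They do not tell look-alikes from the thing itself.
- find_in(camera, name): "bbox" ([left, top, right, bottom] in pixels, round what is visible of it).
The state is a dict: "time_s": time; "q": joint angles; "qvel": joint speeds; "tau": joint torques, N m; "tcp_pos": TCP position; "orientation": TCP orientation; "force": force on the tool from outside, world axes, zero at the start; "wrist_torque": the same for the moment, N m; "finger_gap": finger opening in mm.
Only numpy, scipy, OpenCV 4.12 (cv2) and the standard library are available. Lean on these libraries where they do the work, as an engineer would, in place of code of your own. Each camera call takes 0.05 s, during which the arm holds its last target.

TASK

Count the two loose copper cutting nozzles back into the block in the open torch case: first the shorter one into pocket one, the empty end pocket, then the longer one into pocket two beside the nozzles already standing there, each lowered upright and fully home, not dropped in. The lid's stay has lost its pin, so next take the lid by its bow handle, swing it forward off its back stop to the point where it balances on its hinge, neither falling open nor falling shut, and finish with the gripper still holding it there, so that a mate can refit the pin. Never let the lid go down toward shut, and leave the other nozzles and everything else on the bench where they are.

Things in the scene. Friction and masses are not known exactly. Their poses are not given: they have to be found in the camera images.
- case: open sheet-steel torch case, 180 mm (x) by 300 mm (y), 78 mm high, walls 3 mm, fixed to the bench; origin under its centre, x away from the robot toward the hinge, y to the left along the hinge. A grey plastic block inside, top 22 mm above the bench, has a row of four pockets along y, 44 mm apart, at x = -15 mm; the case's front rim is 75 mm from the row. A brass mixer lies in the right-hand bay; the nozzle in pocket four reaches highest, 100 mm above the bench
- pocket1 (a point): mouth centre of pocket 1, the first of the row of four, at the case's +y end (left seen from the robot), marked with one drilled dot, empty. Round blind hole 24 mm across, 12 mm deep, mouth chamfered 2 mm, in the top face of the grey plastic block; that face is 22 mm above the bench. Axes parallel to the case's, z up
- pocket2 (a point): mouth centre of pocket 2, between pocket one and the nozzle already standing in pocket three, two dots, empty. Round blind hole 24 mm across, 12 mm deep, mouth chamfered 2 mm, in the top face of the grey plastic block; that face is 22 mm above the bench. Axes parallel to the case's, z up
- pocket3 (a point): mouth centre of pocket 3, two places from pocket one, three dots, filled. Round blind hole 24 mm across, 12 mm deep, mouth chamfered 2 mm, in the top face of the grey plastic block; that face is 22 mm above the bench. Axes parallel to the case's, z up
- nozzle_a_mid (a point): the shorter of the two loose nozzles: a copper cutting nozzle, 48 mm long, standing on its seat end; loose on the bench to the right of the case. A turned rod: seat 20 mm across for the lowest 16 mm (lower edge chamfered), straight barrel 15 mm across from 18 mm up to 8 mm below the top, then a slight taper. Point at its centre, 24 mm above its foot, z up along it. Grip the barrel about 11 mm above this point so that fingers stay clear of the block when it is set home
- nozzle_b_mid (a point): the longer of the two loose nozzles: a copper cutting nozzle, 62 mm long, standing on its seat end; loose on the bench to the right of the case. A turned rod: seat 20 mm across for the lowest 16 mm (lower edge chamfered), straight barrel 15 mm across from 18 mm up to 8 mm below the top, then a slight taper. Point at its centre, 31 mm above its foot, z up along it. Grip the barrel about 11 mm above this point so that fingers stay clear of the block when it is set home
- nozzle_c_mid (a point): third copper nozzle, 76 mm long, already in pocket three, to be left there; point at its centre, 38 mm above its foot
- nozzle_d_mid (a point): fourth copper nozzle, 90 mm long, already in pocket four at the right-hand end of the row, to be left there; point at its centre, 45 mm above its foot
- lid (a joint): opening angle of the lid in rad, 0 shut, growing as it swings up and away from the robot. It starts leaning back on its stop at 1.85. Because the lid is a 26 mm deep tray it balances at 1.365 rad, its flat outer face leaning about 12 degrees from upright toward the case's front (a little short of upright as one opens it): beyond that it falls back open, before that it falls shut. Hinge nearly free, lid 180 mm (from hinge) by 300 mm, about 0.75 kg
- lid_hinge (a point): middle of the hinge line, on the case's far (+x) upper edge, 79 mm above the bench; hinge axis along the case's y
- lid_handle (a point): centre of the lid's steel bow handle: a straight round bar, 10 mm thick, 100 mm long, parallel to the hinge, 36 mm beyond the middle of the lid's free edge (open gap of 31 mm between bar and lid). With the lid shut it lies 216 mm from the hinge line toward the robot and 13 mm above it, and it turns with the lid: its axes are the lid's (x toward the hinge, y along the bar, z out of the lid's outer face)
- pliers: combination pliers, 190 mm long and 60 mm wide, 12 mm high, lying flat to the right of the case; origin under the joint, x toward the jaws
- jar: brown glass jar with black cap, diameter 68 mm, 115 mm high; origin at the centre of its underside
- striker: spark lighter lying flat, steel bow 130 mm long with a 34 mm cup at its +x end, 12 mm high, to the left of the case; origin under the cup
- wire_brush: wooden wire brush, 200 x 26 mm, 32 mm high, to the left of the case; origin under its centre, x along it
- magnet_square: triangular welding magnet lying flat, legs about 85 mm, 12 mm thick, to the left and nearer the robot; origin under one leg
- stay_pin: the stay's missing steel pin, standing on its 18 mm head, 33 mm high, shank 8 mm thick, between the robot and the loose nozzles; origin at the centre of its underside
- tongs: smith's tongs 410 mm long and 70 mm wide, 12 mm high, lying across the bench beyond the case; origin under the straight part near the rivet
- pocket4 (a point): mouth centre of pocket 4, at the right-hand (-y) end, four dots, filled. Round blind hole 24 mm across, 12 mm deep, mouth chamfered 2 mm, in the top face of the grey plastic block; that face is 22 mm above the bench. Axes parallel to the case's, z up
Mind the look-alikes: they are no part of the job. Leave any black or turquoise look-alike of the part that bears nozzle_b_mid alone. Leave any purple look-alike of the part that bears nozzle_d_mid alone.

How it is judged (in metres and radians):
On the way, in this order (a step that is already met when the one before it is completed fails the run):
1. the shorter nozzle stands home in pocket one, let go (horizontal distance between nozzle_a_mid and pocket1 below 0.005 m and z of nozzle_a_mid in the frame of pocket1 between 0.009 and 0.015 m and angle between nozzle_a_mid's own z axis and vertical below 0.12 rad and contact force between the fingers and nozzle_a below 0.05 N), for 0.2 s.
2. the longer nozzle stands home in pocket two, let go (horizontal distance between nozzle_b_mid and pocket2 below 0.005 m and z of nozzle_b_mid in the frame of pocket2 between 0.016 and 0.022 m and angle between nozzle_b_mid's own z axis and vertical below 0.12 rad and contact force between the fingers and nozzle_b below 0.05 N), for 0.2 s.
3. the lid is held still at its balance point (value of joint lid between 1.295 and 1.435 rad and velocity of joint lid between -0.08 and 0.08 rad/s and contact force between the fingers and lid above 2 N), for 0.3 s.
At the end, for the whole second after the job is handed in: Fingers hold the lid (over 2 N) within 0.07 rad of its balance point (joint 1.295 to 1.435), still; the 48, 62, 76 and 90 mm nozzles stand in pockets one to four, each within 5 mm of the axis, 3 mm of fully home, 0.12 rad of upright, the first two untouched by the fingers (all of step 1 and all of step 2 and all of step 3 and horizontal distance between nozzle_c_mid and pocket3 below 0.005 m and z of nozzle_c_mid in the frame of pocket3 between 0.023 and 0.029 m and angle between each of nozzle_c_mid, nozzle_d_mid's own z axis and vertical below 0.12 rad and horizontal distance between nozzle_d_mid and pocket4 below 0.005 m and z of nozzle_d_mid in the frame of pocket4 between 0.03 and 0.036 m); the arm keeps its last pose, push and grip.
It fails at once if the lid goes down toward shut, below 1.0 rad (value of joint lid below 1 rad).
It fails at once if a nozzle in pocket three or four is pulled out or moved more than 12 mm (distance of any of nozzle_c_mid, nozzle_d_mid from where it was at the start of the episode above 0.012 m).
It fails at once if a loose nozzle is dropped: falling free, its foot more than 10 mm above the home height ((contact force between anything else and nozzle_a below 0.01 N and height (world z) of nozzle_a_mid above 0.044 m and linear speed of nozzle_a above 0.25 m/s) or (contact force between anything else and nozzle_b below 0.01 N and height (world z) of nozzle_b_mid above 0.051 m and linear speed of nozzle_b above 0.25 m/s)).
It fails at once if anything else on the bench is moved more than 40 mm (distance of any of pliers, jar, striker, wire_brush, magnet_square, stay_pin, tongs from where it was at the start of the episode above 0.04 m).
It also fails if it takes over 64 s, if anything falls off the work surface, if the arm or the gripper's body presses on something with over 40 N, if the wrist force passes 120 N, or if a joint passes its speed limit or range.

## Working session

There is one attempt and no reset: what is moved stays moved. The work goes in short steps, Python scripts to look and compute and a tool call to move; the robot and the scene stay as the last step left them, time stands still between calls to the robot, and variables do not carry over. Pictures are saved under pics/ and viewed, and the job is handed in when it is done.

Besides the shell and the picture viewer there is one more tool, called as a command line: name --pt "numbers of a row" for each row, then --argument value for the rest. carry_out: Moves the arm, as the interface text tells. Shift numbers are shares of 0.12 m and turn numbers shares of 6 degrees, none past 1 either way. Its arguments: {"type":"object","properties":{"commands":{"type":"array","items":{"type":"array","items":{"type":"number"}}},"gripper":{"type":"number"}},"required":["commands"]}

```bash
mkdir -p pics; ls
python3 - <<'E'
from rig import *
import cv2
o=get_obs();print({k:o[k] for k in('time_s','tcp_pos','orientation','force','finger_gap')})
for c in('side','top'):
    im=read_camera(c);cv2.imwrite(f'pics/{c}0.png',im[:,:,::-1]);print(c,get_calibration(c))
    for n in('nozzle_a_mid','nozzle_b_mid','case','pocket1','lid_handle','lid','stay_pin','nozzle_c_mid','jar'):
        print(n,[(round(d['score'],2),[round(x) for x in d['bbox']]) for d in find_in(c,n)][:6])
E
```

```text
pics
{'time_s': 0.0, 'tcp_pos': array([211.44050449, 640.57372048, 230.60012044]), 'orientation': array([-1.3441955 , -0.97048075,  0.97216251]), 'force': array([-0.01369819, -0.80567176, -0.80792111]), 'finger_gap': 85.55457702555275}
side {'fov_y': 49.00753119928595, 'cx': 261.31599775446915, 'cy': 190.68900037808683, 'distortion': array([0.01631268, 0.        , 0.        , 0.        , 0.        ]), 'world_from_camera': array([[ 9.49875887e-01,  1.93451272e-01, -2.45585841e-01,
         2.72964624e+02],
       [-3.11784229e-01,  5.28539906e-01, -7.89579738e-01,
        -8.56256814e+02],
       [-2.29432872e-02,  8.26572546e-01,  5.62362367e-01,
         7.05737499e+02],
       [ 0.00000000e+00,  0.00000000e+00,  0.00000000e+00,
         1.00000000e+00]])}
nozzle_a_mid [(0.52, [193, 97, 300, 239]), (0.43, [258, 265, 270, 287])]
nozzle_b_mid [(0.69, [302, 308, 309, 334]), (0.61, [196, 98, 300, 237]), (0.59, [311, 330, 317, 357]), (0.58, [292, 287, 301, 309])]
case []
pocket1 [(0.57, [193, 92, 303, 239])]
lid_handle [(0.57, [256, 92, 302, 207])]
lid [(0.72, [255, 95, 302, 207])]
stay_
[... 333 characters left out ...]
ray([[ 2.96830378e-03,  9.71995765e-01, -2.34979620e-01,
         2.76555858e+02],
       [-9.99995447e-01,  3.01295944e-03, -1.68978268e-04,
         3.00142007e+00],
       [ 5.43737906e-04,  2.34979052e-01,  9.72000283e-01,
         1.24064623e+03],
       [ 0.00000000e+00,  0.00000000e+00,  0.00000000e+00,
         1.00000000e+00]])}
nozzle_a_mid [(0.32, [238, 106, 373, 137])]
nozzle_b_mid [(0.65, [370, 206, 384, 213]), (0.56, [393, 204, 401, 214])]
case [(0.67, [143, 123, 274, 257])]
pocket1 [(0.71, [142, 127, 274, 257])]
lid_handle [(0.56, [148, 126, 272, 189])]
lid [(0.8, [147, 125, 272, 188]), (0.2, [145, 124, 272, 260])]
stay_pin []
nozzle_c_mid []
jar [(0.78, [365, 132, 400, 166])]
```

Run:
```python
import cv2
a=cv2.imread('pics/side0.png');cv2.imwrite('pics/s_a.png',cv2.resize(a[80:380,170:430],None,fx=3,fy=2.0*1,interpolation=2) if 0 else cv2.resize(a[240:370,180:420],None,fx=3.3,fy=3.3,interpolation=cv2.INTER_CUBIC))
cv2.imwrite('pics/s_b.png',cv2.resize(a[80:250,170:320],None,fx=3.5,fy=3.5,interpolation=cv2.INTER_CUBIC))
a=cv2.imread('pics/top0.png');cv2.imwrite('pics/t_a.png',cv2.resize(a[110:270,130:420],None,fx=2.7,fy=2.7,interpolation=cv2.INTER_CUBIC))
```

```text
(no output)
```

View pics/side0.png

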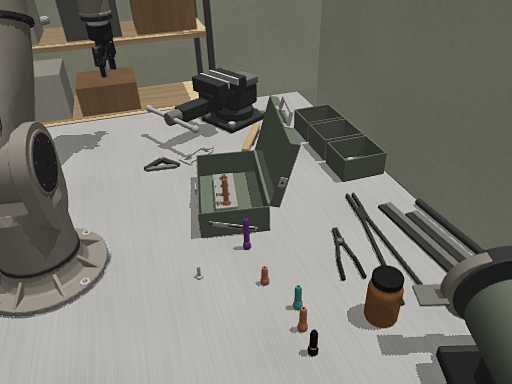

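View pics/top0.png

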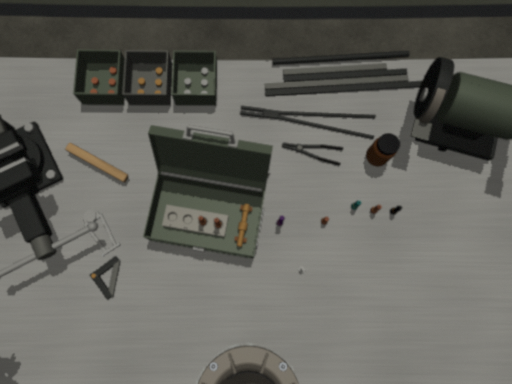

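View pics/s_a.png

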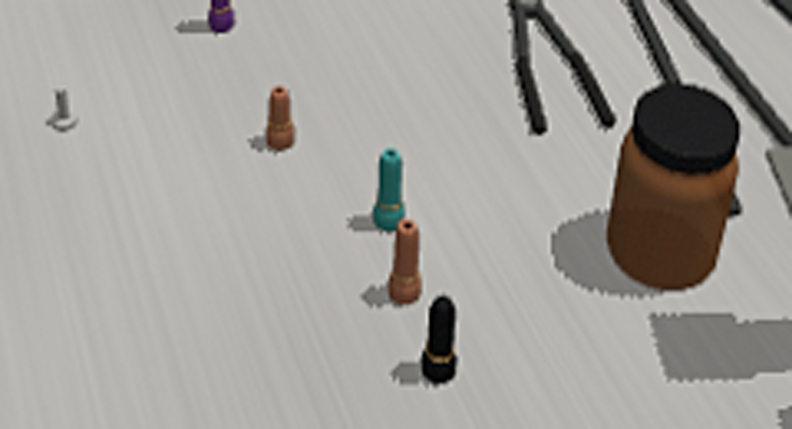

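View pics/s_b.png

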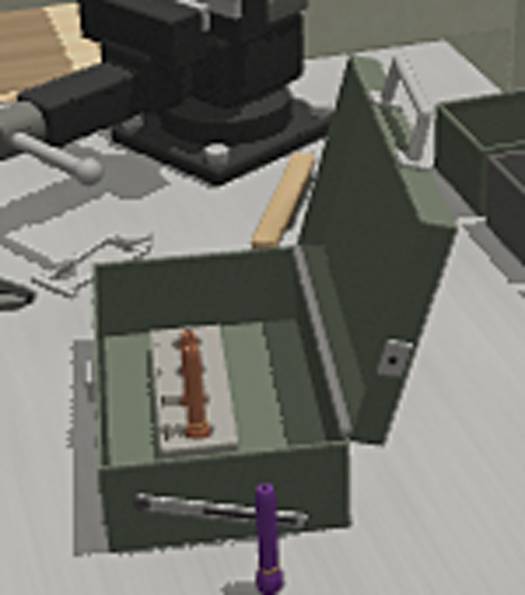

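View pics/t_a.png

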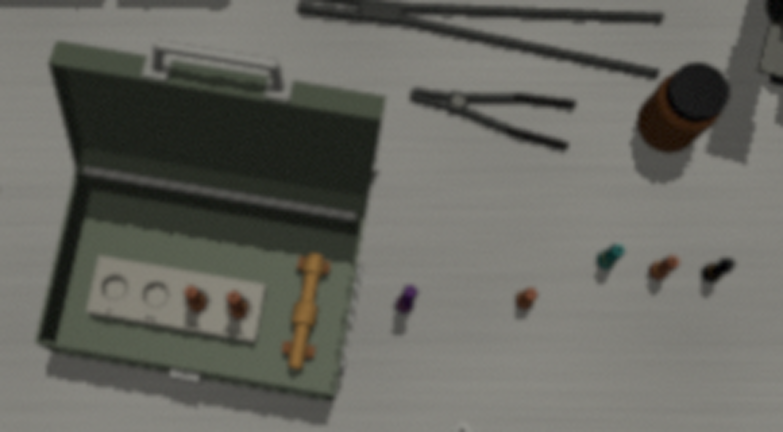

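```bash
cat > h.py <<'E'
import numpy as np, cv2
from rig import *
def K(c):
    g=get_calibration(c);f=192/np.tan(np.radians(g['fov_y'])/2)
    return np.array([[f,0,g['cx']],[0,f,g['cy']],[0,0,1]]),np.array(g['distortion']),np.array(g['world_from_camera'])
def proj(c,P):
    k,d,T=K(c);P=np.atleast_2d(P).astype(float);R=T[:3,:3]@np.diag([1,-1,-1])
    return cv2.projectPoints(P,cv2.Rodrigues(R.T)[0],-R.T@T[:3,3],k,d)[0].reshape(-1,2)
def ray(c,uv,z):
    k,d,T=K(c);uv=np.atleast_2d(uv).astype(float)
    n=cv2.undistortPoints(uv[:,None],k,d).reshape(-1,2)
    D=np.c_[n[:,0],-n[:,1],-np.ones(len(n))]@T[:3,:3].T
    return T[:3,3]+D*((z-T[2,3])/D[:,2])[:,None]
E
python3 - <<'E'
from h import *
t=cv2.imread('pics/top0.png');s=cv2.imread('pics/side0.png')
def crop(im,x0,y0,x1,y1,f,n):
    a=cv2.resize(im[y0:y1,x0:x1],None,fx=f,fy=f,interpolation=cv2.INTER_CUBIC)
    a=cv2.convertScaleAbs(a,alpha=1.5,beta=10)
    for x in range(x0,x1,5): cv2.line(a,(int((x-x0+.5)*f),0),(int((x-x0+.5)*f),6 if x%10 else 14),(0,255,255),1); x%10==0 and cv2.putText(a,str(x),(int((x-x0+.5)*f)-8,24),0,.35,(0,255,255))
    for y in range(y0,y1,5): cv2.line(a,(0,int((y-y0+.5)*f)),(6 if y%10 else 14,int((y-y0+.5)*f)),(0,255,255),1); y%10==0 and cv2.putText(a,str(y),(16,int((y-y0+.5)*f)+4),0,.35,(0,255,255))
    cv2.imwrite('pics/'+n,a)
crop(t,140,120,280,215,5.6,'c1.png');crop(t,140,170,280,265,5.6,'c2.png')
crop(t,315,195,410,230,8,'c3.png');crop(s,180,90,320,240,4,'c4.png');crop(s,240,250,330,360,5.4,'c5.png')
E
```

```text
(no output)
```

View pics/c1.png

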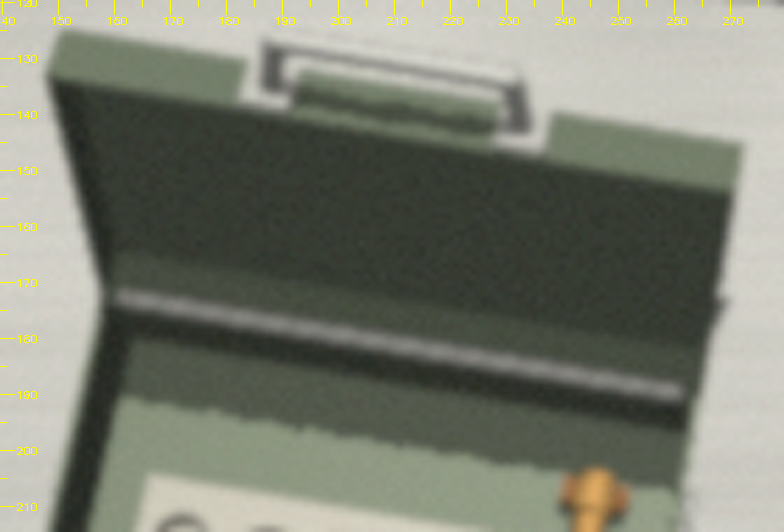

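View pics/c2.png

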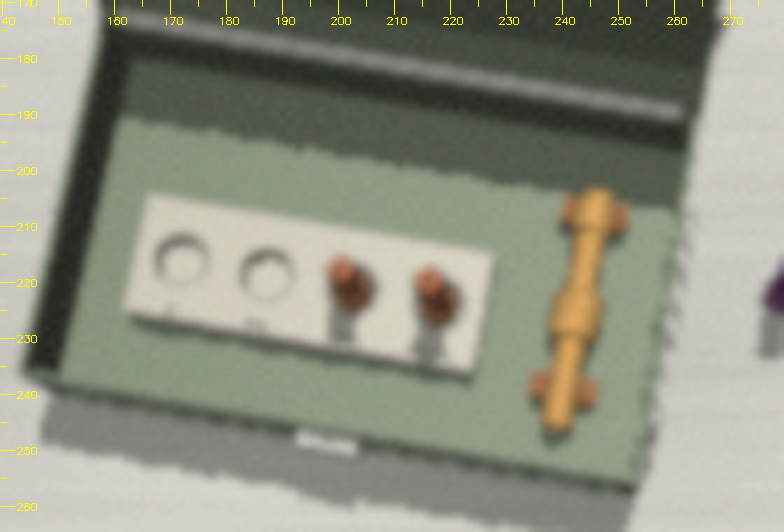

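View pics/c3.png

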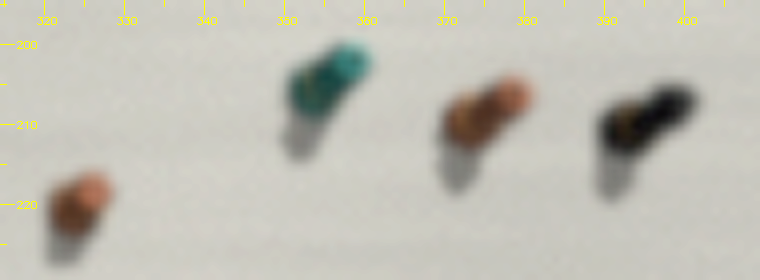

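View pics/c4.png

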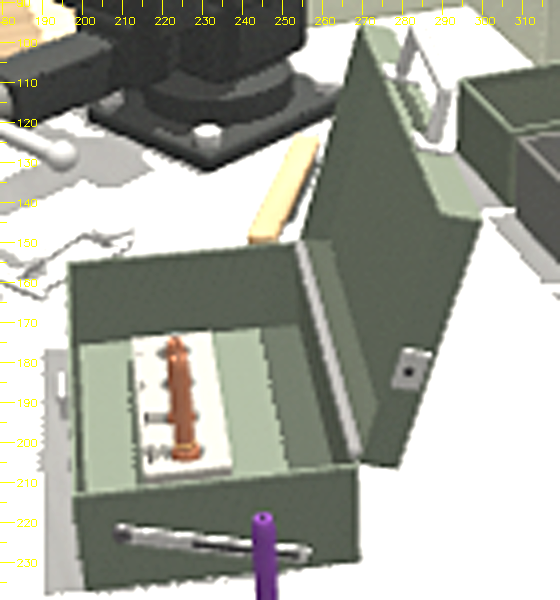

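View pics/c5.png

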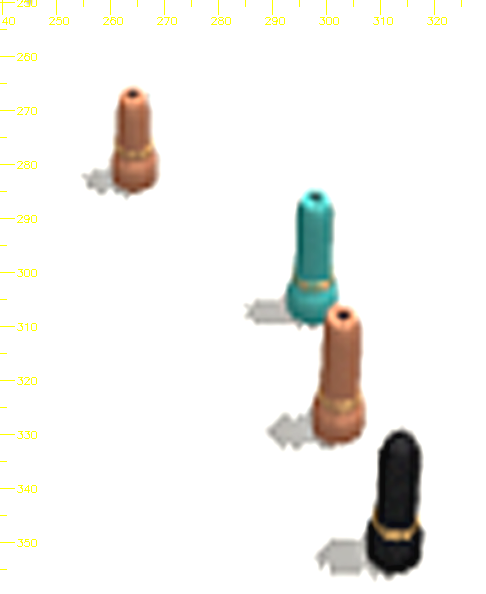

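```bash
cat > fit.py <<'E'
from h import *
from scipy.optimize import least_squares
top=[((-15,66,22),(171.8,215.9)),((-15,22,22),(187.4,218.4)),((-15,-22,86),(200.4,217.7)),((-15,-66,100),(216.3,219.9)),((-90,150,78),(143.4,235.9)),((-90,-150,78),(252.9,257))]
side=[((-90,-150,78),(198.2,212.5)),((90,-150,78),(269,205.8)),((-90,150,78),(197,155.3)),((-90,-150,0),(201.5,237.5)),((90,-150,0),(269.5,229.5))]
def W(p,P):
    P=np.array(P,float);c,s=np.cos(p[2]),np.sin(p[2])
    return np.c_[p[0]+c*P[:,0]-s*P[:,1],p[1]+s*P[:,0]+c*P[:,1],P[:,2]]
def res(p,fs):
    r=[]
    for c,L in fs: r.append((proj(c,W(p,[a for a,_ in L]))-np.array([b for _,b in L])))
    return np.vstack(r)
if __name__=='__main__':
    for n,fs in(('top',[('top',top)]),('side',[('side',side)]),('both',[('top',top),('side',side)])):
        q=least_squares(lambda p:res(p,fs).ravel(),[500,100,-.2],x_scale=[100,100,.1])
        print(n,q.x,np.round(res(q.x,fs),1).tolist());print(W(q.x,[(-15,66,22),(-15,22,22)]))
    for c,L in(('top',{'atop':((326,218.3),48),'btop':((378.3,206.2),62)}),('side',{'atop':((263.9,266.5),48),'btop':((302.9,307.5),62)})):
        for k,(uv,z) in L.items(): print(c,k,ray(c,uv,z))
E
python3 fit.py
```

```text
top [ 4.84704570e+02  1.40334996e+02 -1.39507417e-01] [[3.5, 1.5], [3.3, 1.2], [3.5, 0.3], [3.6, -0.4], [-8.0, 1.3], [-5.5, -3.8]]
[[479.02795277 207.77961024  22.        ]
 [472.90951808 164.20708728  22.        ]]
side [ 4.84455011e+02  1.17407790e+02 -1.81609985e-01] [[-0.5, 0.5], [0.7, 0.0], [-0.4, -1.0], [-0.5, -0.4], [0.6, 0.3]]
[[481.62217747 185.03156554  22.        ]
 [473.67519163 141.7551815   22.        ]]
both [ 4.84603867e+02  1.34234154e+02 -1.63196645e-01] [[5.7, 1.0], [5.4, 1.0], [5.7, 0.5], [5.7, 0.2], [-6.2, -0.1], [-4.2, -2.5], [-0.6, -3.1], [-0.4, -4.2], [-2.3, -3.2], [-0.7, -4.1], [-0.5, -4.0]]
[[480.52640443 201.79430694  22.        ]
 [473.37758352 158.37893686  22.        ]]
top atop [[ 473.45093769 -211.99769312   48.        ]]
top btop [[ 505.28301351 -353.0849937    62.        ]]
side atop [[ 473.29706347 -215.71367586   48.        ]]
side btop [[ 504.70159573 -359.38318031   62.        ]]
```

```bash
cat > fit2.py <<'E'
from fit import *
def sh(L,d): return [((a[0],a[1]+(d if a[0]==-15 else 0),a[2]),b) for a,b in L]
for n,f in(('top',lambda d:[('top',sh(top,d))]),('both',lambda d:[('top',sh(top,d)),('side',side)])):
    q=least_squares(lambda p:res(p[:3],f(p[3])).ravel(),[500,100,-.2,20],x_scale=[100,100,.1,10])
    print(n,q.x,np.round(res(q.x[:3],f(q.x[3])),1).tolist());print(W(q.x[:3],[(-15,y+q.x[3],22) for y in(66,22,-22,-66)]))
    L=216;p=q.x
    for a in(1.85,1.365):
        # lid frame: angle a; hinge at x=90,z=79
        print('handle',a,W(p[:3],[(90-216*np.cos(a)+13*np.sin(a),0,79+216*np.sin(a)+13*np.cos(a))]))
E
python3 fit2.py
```

```text
top [ 4.80747887e+02  1.18567212e+02 -1.85953365e-01  3.11928367e+01] [[0.4, -0.3], [0.0, 0.1], [-0.1, -0.0], [-0.2, 0.0], [-0.8, -0.0], [0.7, 0.1]]
[[483.97583694 216.85774019  22.        ]
 [475.84096089 173.61628102  22.        ]
 [467.70608483 130.37482184  22.        ]
 [459.57120877  87.13336267  22.        ]]
handle 1.85 [[639.9787337   88.61162757 283.05277063]]
handle 1.365 [[538.32466036 107.73548007 293.09859844]]
both [ 4.82417890e+02  1.18491667e+02 -1.76299611e-01  3.11600004e+01] [[0.4, -0.5], [0.1, -0.3], [0.0, -0.6], [-0.1, -0.7], [-0.5, -0.1], [1.2, -1.0], [-1.0, 0.5], [0.1, -0.2], [-1.4, -1.0], [-1.1, -0.4], [-0.0, 0.1]]
[[484.6910724  216.77644866  22.        ]
 [476.97401132 173.45847355  22.        ]
 [469.25695024 130.14049843  22.        ]
 [461.53988916  86.82252331  22.        ]]
handle 1.85 [[641.93049611  90.07462943 283.05277063]]
handle 1.365 [[540.09654547 108.21626266 293.09859844]]
```

```bash
cat >> h.py <<'E'
from scipy.spatial.transform import Rotation as Ro
YAW=-0.18
def Rdes(yaw=YAW,flip=False):
    x=np.array([np.cos(yaw),np.sin(yaw),0])*(-1 if flip else 1);y=np.array([0,0,-1.]);return np.c_[x,y,np.cross(x,y)]
def plan(pos,R=None,n=None,tcp=True):
    o=get_obs();R0=Ro.from_rotvec(o['orientation']).as_matrix()
    if R is None:R=R0
    d=R0.T@(np.array(pos)-o['tcp_pos']);w=Ro.from_matrix(R0.T@R).as_rotvec()
    print('t',round(o['time_s'],2),'tcp',np.round(o['tcp_pos'],1),'x',R0[:,0].round(3),'z',R0[:,2].round(3),'gap',round(o['finger_gap'],1),'F',np.round(o['force'],1))
    print('shift mm',d.round(1),'units',(d/120).round(3),'turn deg',np.degrees(w).round(2),'units',(np.degrees(w)/6).round(2))
E
python3 - <<'E'
from h import *
o=get_obs();print(o['q'].round(2))
for f in(0,1): plan([430,300,230],Rdes(flip=f))
E
```

```text
[-1.4   0.43  0.07  1.61 -0.03  1.11 -0.07]
t 1.0 tcp [211.6 640.9 231.3] x [ 0.314  0.95  -0.   ] z [-0.95   0.314  0.   ] gap 85.3 F [-0.3  0.6  0.4]
shift mm [-255.2    1.3 -314.3] units [-2.127  0.011 -2.619] turn deg [ 0.000e+00  8.204e+01 -1.000e-02] units [ 0.   13.67 -0.  ]
t 1.0 tcp [211.6 640.9 231.3] x [ 0.314  0.95  -0.   ] z [-0.95   0.314  0.   ] gap 85.3 F [-0.3  0.6  0.4]
shift mm [-255.2    1.3 -314.3] units [-2.127  0.011 -2.619] turn deg [-1.000e-02 -9.796e+01 -0.000e+00] units [ -0.   -16.33  -0.  ]
```

```bash
cat >> h.py <<'E'
def rows(pos,R=None,n=10,show=True):
    """n equal rows from present pose; world-straight line with turning spread"""
    o=get_obs();Rc=Ro.from_rotvec(o['orientation']);R=Rc.as_matrix() if R is None else R
    p0=o['tcp_pos'];w=(Rc.inv()*Ro.from_matrix(R)).as_rotvec();st=(np.array(pos)-p0)/n
    out=[]
    for i in range(n):
        out.append(np.r_[Rc.inv().apply(st)/120,np.degrees(w/n)/6].round(3).tolist());Rc=Rc*Ro.from_rotvec(w/n)
    if show:print(out)
    return out
E
python3 - <<'E'
from h import *
rows([440,280,230],Rdes(0.5),11)
E
```

```text
[[-0.205, 0.001, -0.25, 0.0, 0.653, -0.0], [-0.188, 0.001, -0.263, 0.0, 0.653, -0.0], [-0.169, 0.001, -0.276, 0.0, 0.653, -0.0], [-0.15, 0.001, -0.287, 0.0, 0.653, -0.0], [-0.13, 0.001, -0.296, 0.0, 0.653, -0.0], [-0.11, 0.001, -0.304, 0.0, 0.653, -0.0], [-0.089, 0.001, -0.311, 0.0, 0.653, -0.0], [-0.067, 0.001, -0.317, 0.0, 0.653, -0.0], [-0.045, 0.001, -0.32, 0.0, 0.653, -0.0], [-0.023, 0.001, -0.323, 0.0, 0.653, -0.0], [-0.001, 0.001, -0.324, 0.0, 0.653, -0.0]]
```

carry_out --pt "-0.2 0 -0.25 0 0.65 0" --pt "-0.19 0 -0.26 0 0.65 0" --pt "-0.17 0 -0.28 0 0.65 0" --pt "-0.15 0 -0.29 0 0.65 0" --pt "-0.13 0 -0.3 0 0.65 0" --pt "-0.11 0 -0.3 0 0.65 0" --pt "-0.09 0 -0.31 0 0.65 0" --pt "-0.07 0 -0.32 0 0.65 0" --pt "-0.04 0 -0.32 0 0.65 0" --pt "-0.02 0 -0.32 0 0.65 0" --gripper 1

```text
time_s: 1.83
tcp_pos: [421.3, 311.9, 231.6]
orientation: [-1.524, -0.445, 0.445]
force: [1.4, 1.5, -1.2]
finger_gap: 85.0
```

Run:
```python
from h import *
print(get_obs()['q'].round(2));plan([474,-214,150],Rdes());rows([474,-140,180],Rdes(),13)
```

```text
[-1.06  0.18  0.34  1.96 -0.07  1.01 -0.12]
t 1.83 tcp [421.3 311.9 231.6] x [0.843 0.538 0.001] z [-0.538  0.843  0.   ] gap 85.0 F [ 1.4  1.5 -1.2]
shift mm [-238.5   81.3 -471.7] units [-1.988  0.678 -3.931] turn deg [-3.000e-02  4.285e+01  2.000e-02] units [-0.01  7.14  0.  ]
[[-0.127, 0.033, -0.262, -0.0, 0.549, 0.0], [-0.112, 0.033, -0.269, -0.0, 0.549, 0.0], [-0.096, 0.033, -0.275, -0.0, 0.549, 0.0], [-0.08, 0.033, -0.28, -0.0, 0.549, 0.0], [-0.064, 0.033, -0.285, -0.0, 0.549, 0.0], [-0.048, 0.033, -0.288, -0.0, 0.549, 0.0], [-0.031, 0.033, -0.29, -0.0, 0.549, 0.0], [-0.014, 0.033, -0.291, -0.0, 0.549, 0.0], [0.002, 0.033, -0.292, -0.0, 0.549, 0.0], [0.019, 0.033, -0.291, -0.0, 0.549, 0.0], [0.036, 0.033, -0.289, -0.0, 0.549, 0.0], [0.053, 0.033, -0.287, -0.0, 0.549, 0.0], [0.069, 0.033, -0.283, -0.0, 0.549, 0.0]]
```

carry_out --pt "-0.13 0 -0.26 0 0.55 0" --pt "-0.11 0 -0.27 0 0.55 0" --pt "-0.1 0 -0.28 0 0.55 0" --pt "-0.08 0 -0.28 0 0.55 0" --pt "-0.06 0 -0.28 0 0.55 0" --pt "-0.05 0 -0.29 0 0.55 0" --pt "-0.03 0 -0.29 0 0.55 0" --pt "-0.01 0 -0.29 0 0.55 0" --pt "0 0 -0.29 0 0.55 0" --pt "0.02 0 -0.29 0 0.55 0"

```text
time_s: 2.67
tcp_pos: [462.2, -35.2, 231.7]
orientation: [-1.57, 0.005, -0.006]
force: [1.1, 0.2, 0.6]
finger_gap: 85.4
```

Run:
```python
from h import *
print(get_obs()['q'].round(2));rows([474,-214,120],Rdes(),6)
```

```text
[-0.7   0.07  0.67  2.09 -0.05  1.   -0.  ]
[[0.018, 0.155, -0.248, -0.001, 0.275, 0.001], [0.025, 0.155, -0.248, -0.001, 0.275, 0.001], [0.032, 0.155, -0.247, -0.001, 0.275, 0.001], [0.039, 0.155, -0.246, -0.001, 0.275, 0.001], [0.047, 0.155, -0.245, -0.001, 0.275, 0.001], [0.054, 0.155, -0.243, -0.001, 0.275, 0.001]]
```

carry_out --pt "0.02 0.15 -0.25 0 0.28 0" --pt "0.02 0.15 -0.25 0 0.28 0" --pt "0.03 0.15 -0.25 0 0.28 0" --pt "0.04 0.15 -0.25 0 0.28 0" --pt "0.05 0.15 -0.24 0 0.28 0" --pt "0.05 0.15 -0.24 0 0.28 0" --pt "0 0 0 0 0 0" --pt "0 0 0 0 0 0"

```text
time_s: 3.33
tcp_pos: [472.7, -214.6, 122.4]
orientation: [-1.567, 0.146, -0.143]
force: [-0.2, 0.7, -0.4]
finger_gap: 85.2
```

```bash
cat >> h.py <<'E'
def crop(im,x0,y0,x1,y1,f,n):
    a=cv2.resize(im[y0:y1,x0:x1],None,fx=f,fy=f,interpolation=cv2.INTER_CUBIC)
    a=cv2.convertScaleAbs(a,alpha=1.4,beta=10)
    for x in range(x0,x1,5): cv2.line(a,(int((x-x0+.5)*f),0),(int((x-x0+.5)*f),6 if x%10 else 14),(0,255,255),1); x%10==0 and cv2.putText(a,str(x),(int((x-x0+.5)*f)-8,24),0,.35,(0,255,255))
    for y in range(y0,y1,5): cv2.line(a,(0,int((y-y0+.5)*f)),(6 if y%10 else 14,int((y-y0+.5)*f)),(0,255,255),1); y%10==0 and cv2.putText(a,str(y),(16,int((y-y0+.5)*f)+4),0,.35,(0,255,255))
    cv2.imwrite('pics/'+n,a)
E
python3 - <<'E'
from h import *
print(get_obs()['q'].round(2));plan([474,-214,120],Rdes())
s=read_camera('side')[:,:,::-1];crop(s,200,160,350,300,5,'p1.png');t=read_camera('top')[:,:,::-1];crop(t,270,160,370,260,5.6,'p2.png')
p=get_obs()['tcp_pos'];print(proj('side',p),proj('top',p))
E
```

```text
[-0.29  0.38  0.72  2.08 -0.35  0.8   0.47]
t 3.33 tcp [ 472.7 -214.6  122.4] x [ 0.983 -0.183 -0.002] z [ 0.183  0.983 -0.001] gap 85.2 F [-0.2  0.7 -0.4]
shift mm [1.2 2.4 0.9] units [0.01  0.02  0.007] turn deg [ 0.07 -0.24 -0.11] units [ 0.01 -0.04 -0.02]
[[262.94215901 239.30994398]] [[331.25708112 213.41717217]]
```

View pics/p1.png

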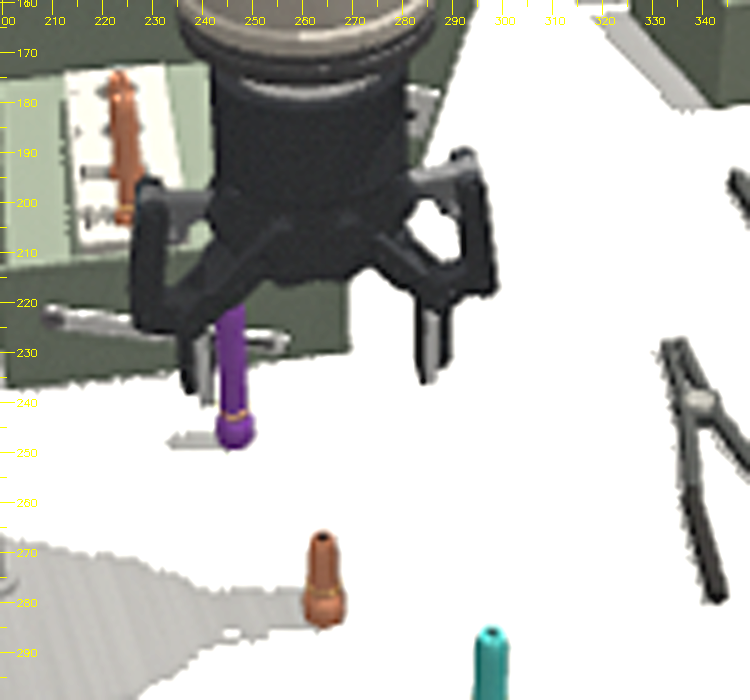

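View pics/p2.png

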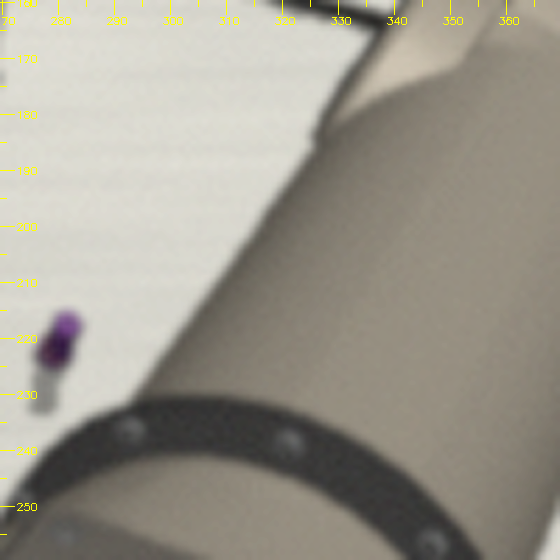

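carry_out --pt "0.01 0.2 0 0 0 0" --pt "0 0.2 0 0 0 0" --pt "0 0.2 0 0 0 0" --pt "0 0.15 0 0 0 0" --pt "0 0.08 0 0 0 0" --pt "0 0.05 0 0 0 0" --pt "0 0 0 0 0 0"

```text
time_s: 4.02
tcp_pos: [475.1, -212.3, 17.6]
orientation: [-1.566, 0.141, -0.141]
force: [-0.1, 0.7, -0.8]
finger_gap: 85.5
```

Run:
```python
from h import *
plan([474,-214,16],Rdes())
s=read_camera('side')[:,:,::-1];crop(s,210,200,330,310,6,'p3.png')
```

```text
t 4.02 tcp [ 475.1 -212.3   17.6] x [ 0.984 -0.179 -0.   ] z [0.179 0.984 0.   ] gap 85.5 F [-0.1  0.7 -0.8]
shift mm [-0.8  1.6 -1.9] units [-0.006  0.014 -0.016] turn deg [-0.01  0.03 -0.01] units [-0.  0. -0.]
```

View pics/p3.png

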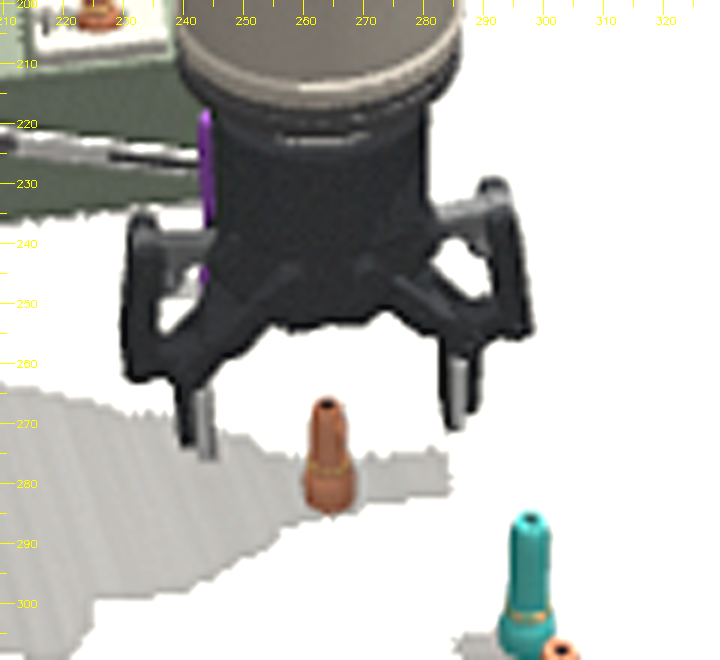

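carry_out --pt "0 0.013 -0.008 0 0 0" --pt "0 0 0 0 0 0" --pt "0 0 0 0 0 0" --pt "0 0 0 0 0 0" --pt "0 0 0 0 0 0" --pt "0 0 0 0 0 0" --pt "0 0 0 0 0 0" --pt "0 0 0 0 0 0" --gripper -1

```text
time_s: 4.73
tcp_pos: [474.8, -214.0, 16.5]
orientation: [-1.566, 0.142, -0.142]
force: [-1.0, 0.8, 8.5]
finger_gap: 13.2
```

Run:
```python
from h import *
plan([474,-214,116],Rdes())
s=read_camera('side')[:,:,::-1];crop(s,220,210,310,300,7,'p4.png')
```

```text
t 4.73 tcp [ 474.8 -214.    16.5] x [ 0.984 -0.18   0.   ] z [0.18  0.984 0.   ] gap 13.2 F [-1.   0.8  8.5]
shift mm [ -0.8 -99.5  -0.2] units [-0.007 -0.829 -0.002] turn deg [-0.01 -0.04  0.02] units [-0.   -0.01  0.  ]
```

View pics/p4.png

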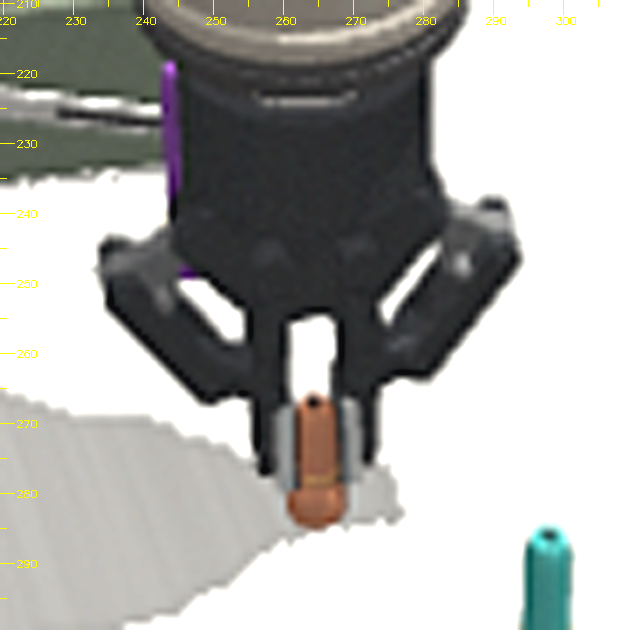

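Run:
```python
from h import *
s=cv2.imread('pics/side0.png');crop(s,190,160,250,220,12,'z1.png')
```

```text
(no output)
```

View pics/z1.png

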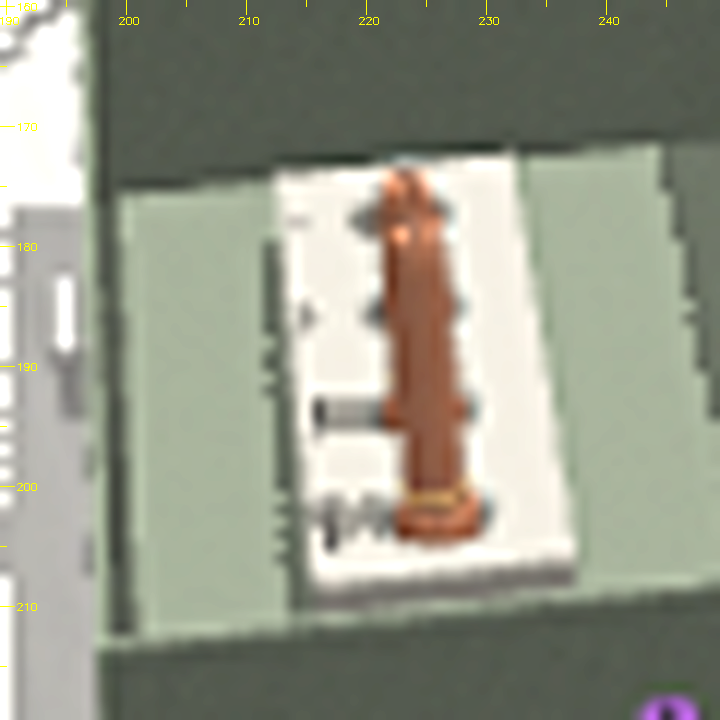

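carry_out --pt "0 -0.1 0 0 0 0" --pt "0 -0.25 0 0 0 0" --pt "0 -0.3 0 0 0 0" --pt "0 -0.3 0 0 0 0" --pt "0 -0.2 0 0 0 0" --pt "0 0 0 0 0 0"

```text
time_s: 5.28
tcp_pos: [476.5, -215.0, 159.1]
orientation: [-1.566, 0.138, -0.147]
force: [1.9, -0.4, 0.5]
finger_gap: 13.1
```

Run:
```python
from h import *
plan([485,217,156],Rdes())
s=read_camera('side')[:,:,::-1];crop(s,220,130,310,250,6,'p5.png')
```

```text
t 5.28 tcp [ 476.5 -215.   159.1] x [ 0.984 -0.18   0.006] z [0.18  0.984 0.001] gap 13.1 F [ 1.9 -0.4  0.5]
shift mm [-69.6   2.9 426.4] units [-0.58   0.024  3.554] turn deg [-0.03 -0.08  0.36] units [-0.   -0.01  0.06]
```

View pics/p5.png

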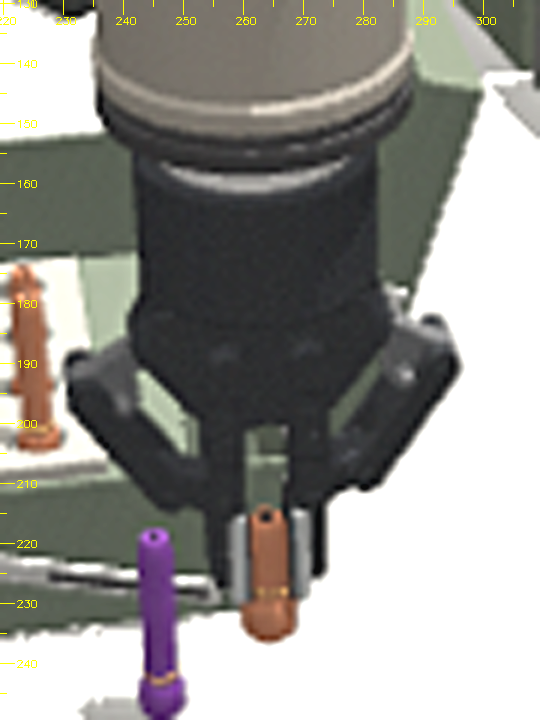

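Run:
```python
from h import *
print(ray('side',[(222.8,177.6),(224.1,185.3),(225,193.6)],22))
# held nozzle: true top if axis through tcp: foot z= tcpz-16.5, top +48
o=get_obs();p=o['tcp_pos'];print(p)
for dz in(31.5,-16.5+18): print(dz,proj('side',p+[0,0,dz]))
```

```text
[[483.68866231 211.08079703  22.        ]
 [477.11679761 168.40415891  22.        ]
 [469.07312391 125.45794691  22.        ]]
[ 475.92279081 -214.19879325  156.94701411]
31.5 [[263.53722894 215.02016364]]
1.5 [[263.82941327 226.62986012]]
```

carry_out --pt "-0.03 0 0.1 0 0 0.03" --pt "-0.05 0 0.25 0 0 0.03" --pt "-0.05 0 0.3 0 0 0" --pt "-0.05 0 0.32 0 0 0" --pt "-0.05 0 0.32 0 0 0" --pt "-0.05 0 0.32 0 0 0" --pt "-0.05 0 0.32 0 0 0" --pt "-0.05 0 0.32 0 0 0" --pt "-0.05 0 0.32 0 0 0" --pt "-0.05 0 0.32 0 0 0"

```text
time_s: 6.17
tcp_pos: [479.4, 139.3, 154.1]
orientation: [-1.566, 0.148, -0.136]
force: [1.1, -0.1, -0.5]
finger_gap: 13.0
```

Run:
```python
from h import *
print(get_obs()['q'].round(2));plan([485.3,213.7,140],Rdes());rows([485.3,213.7,140],Rdes(),4)
```

```text
[-0.98  0.28  0.68  2.1  -0.24  0.85 -0.35]
t 6.17 tcp [479.4 139.3 154.1] x [ 0.984 -0.18  -0.007] z [ 0.18   0.984 -0.001] gap 13.0 F [ 1.1 -0.1 -0.5]
shift mm [-7.4 14.1 74.2] units [-0.062  0.117  0.618] turn deg [ 0.03 -0.04 -0.42] units [ 0.01 -0.01 -0.07]
[[-0.016, 0.029, 0.155, 0.001, -0.002, -0.017], [-0.016, 0.029, 0.155, 0.001, -0.002, -0.017], [-0.016, 0.029, 0.155, 0.001, -0.002, -0.017], [-0.016, 0.029, 0.155, 0.001, -0.002, -0.017]]
```

carry_out --pt "-0.02 0 0.25 0 0 0" --pt "-0.02 0 0.2 0 0 0" --pt "-0.02 0.02 0.1 0 0 0" --pt "0 0.02 0.05 0 0 0" --pt "0 0 0 0 0 0" --pt "0 0 0 0 0 0"

```text
time_s: 6.67
tcp_pos: [486.0, 208.2, 149.3]
orientation: [-1.567, 0.148, -0.137]
force: [-0.8, 0.0, -0.3]
finger_gap: 13.1
```

Run:
```python
from h import *
plan([485.3,213.7,70],Rdes())
```

```text
t 6.67 tcp [486.  208.2 149.3] x [ 0.983 -0.181 -0.007] z [ 0.181  0.984 -0.001] gap 13.1 F [-0.8  0.  -0.3]
shift mm [-1.1 79.3  5.4] units [-0.009  0.661  0.045] turn deg [ 0.07 -0.11 -0.4 ] units [ 0.01 -0.02 -0.07]
```

carry_out --pt "-0.01 0.15 0.045 0 0 -0.06" --pt "0 0.2 0 0 0 0" --pt "0 0.2 0 0 0 0" --pt "0 0.12 0 0 0 0" --pt "0 0 0 0 0 0" --pt "0 0 0 0 0 0"

```text
time_s: 7.17
tcp_pos: [485.9, 213.5, 69.4]
orientation: [-1.567, 0.144, -0.143]
force: [-0.4, 0.8, -1.0]
finger_gap: 12.9
```

Run:
```python
from h import *
plan([485.3,213.7,26.5],Rdes())
s=read_camera('side')[:,:,::-1];crop(s,190,120,270,220,7,'p6.png')
t=read_camera('top')[:,:,::-1];crop(t,130,170,260,270,5,'p7.png')
```

```text
t 7.17 tcp [485.9 213.5  69.4] x [ 0.983 -0.182 -0.001] z [ 0.182  0.983 -0.001] gap 12.9 F [-0.4  0.8 -1. ]
shift mm [-0.6 42.9  0.2] units [-0.005  0.357  0.001] turn deg [ 0.08 -0.17 -0.04] units [ 0.01 -0.03 -0.01]
```

View pics/p6.png

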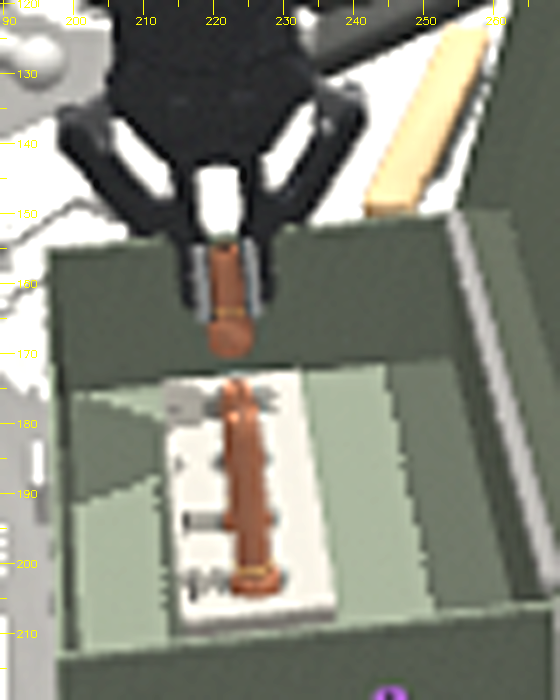

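View pics/p7.png

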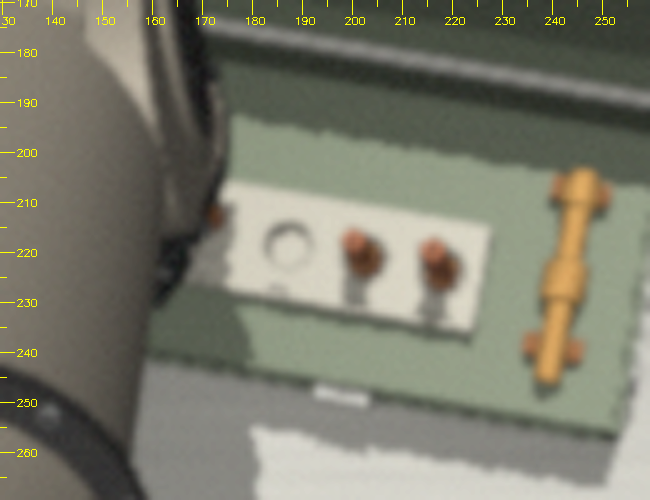

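Run:
```python
from h import *
p=get_obs()['tcp_pos'];z=p[2]-16.5
for y in(-2,0,2):
  print(y,'top: seat right edge',proj('top',[p[0]-1,p[1]-10+y,z+8]),'side foot/top axis',proj('side',[p[0],p[1]+y,z]),proj('side',[p[0],p[1]+y,z+48]),'seat axis mid',proj('side',[p[0],p[1]+y,z+17]))
t=read_camera('top')[:,:,::-1];crop(t,160,200,190,230,20,'p8.png')
```

```text
-2 top: seat right edge [[174.95515573 212.59444041]] side foot/top axis [[222.83503869 168.16965937]] [[221.61584844 154.15031559]] seat axis mid [[222.40943217 163.27391844]]
0 top: seat right edge [[174.22079825 212.59310962]] side foot/top axis [[222.67524142 167.84553365]] [[221.45407012 153.83691541]] seat axis mid [[222.24893615 162.95345521]]
2 top: seat right edge [[173.48636845 212.59178749]] side foot/top axis [[222.51584105 167.52221431]] [[221.29270219 153.52431114]] seat axis mid [[222.08884173 162.63379503]]
```

View pics/p8.png

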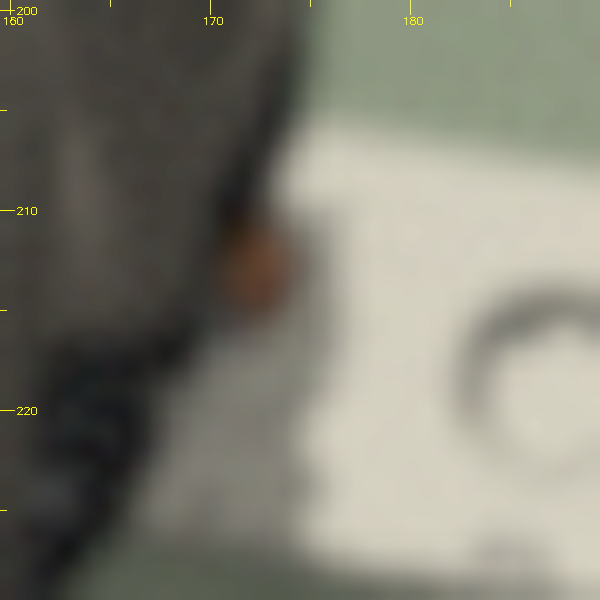

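carry_out --pt "-0.008 0.12 0.017 0 -0.03 0" --pt "0 0.06 0 0 0 0" --pt "0 0 0 0 0 0" --pt "0 0 0 0 0 0"

```text
time_s: 7.65
tcp_pos: [485.3, 217.2, 48.0]
orientation: [-1.567, 0.14, -0.139]
force: [0.1, -0.1, -0.1]
finger_gap: 13.0
```

Run:
```python
from h import *
plan([485.3,215.6,26.5],Rdes())
t=read_camera('top')[:,:,::-1];crop(t,155,195,205,235,15,'p9.png')
s=read_camera('side')[:,:,::-1];crop(s,200,150,250,210,11,'p10.png')
```

```text
t 7.65 tcp [485.3 217.2  48. ] x [ 0.984 -0.177 -0.   ] z [ 0.177  0.984 -0.   ] gap 13.0 F [ 0.1 -0.1 -0.1]
shift mm [ 0.3 21.5 -1.6] units [ 0.003  0.179 -0.013] turn deg [ 0.02  0.13 -0.01] units [ 0.    0.02 -0.  ]
```

View pics/p9.png

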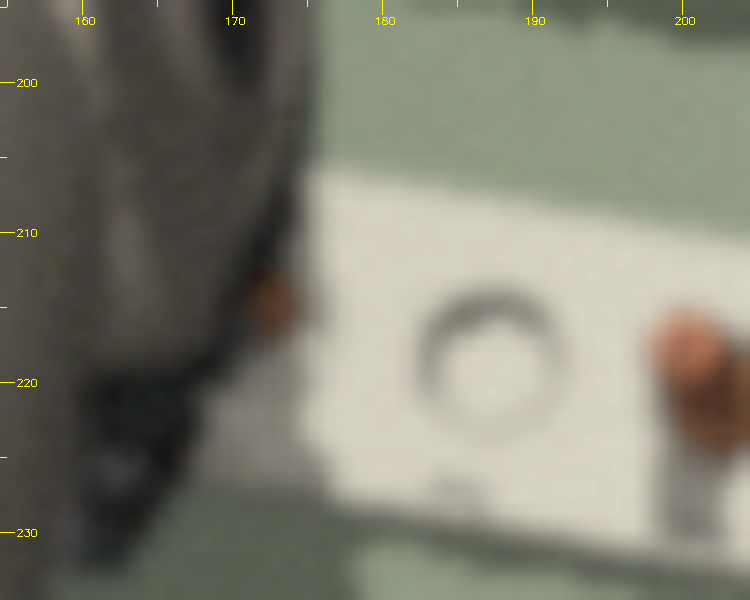

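View pics/p10.png

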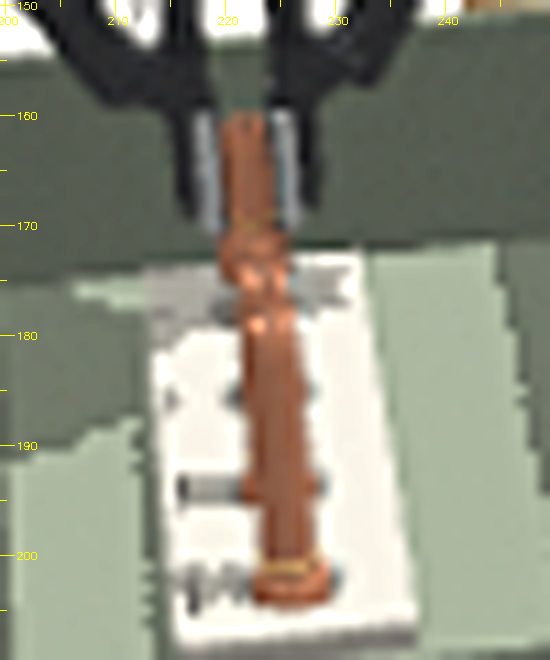

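Run:
```python
from h import *
print('pocket2,1 top',ray('top',[(187.2,218.5),(171.6,216.0)],22))
p=get_obs()['tcp_pos'];print(p)
for zz in (33,40,46): print(proj('top',[p[0]-1,p[1]-10,zz]))
```

```text
pocket2,1 top [[475.91146623 174.23062788  22.        ]
 [482.95535817 218.35838123  22.        ]]
[485.59750011 217.43055982  48.33386763]
[[174.88124065 214.7657031 ]]
[[174.47263214 214.33643212]]
[[174.11871916 213.96464089]]
```

Run:
```python
from h import *
a=ray('side',(222.4,170.5),52.9);d=ray('side',(226.0,204.6),22)
print(a,'tcp 485.9,213.5'); print(d, 'd->pocket1 +132 along', d+132*np.array([.1806,.9836,0]))
```

```text
[[482.51637349 201.69115358  52.9       ]] tcp 485.9,213.5
[[458.60148695  72.40157025  22.        ]] d->pocket1 +132 along [[482.44068695 202.23677025  22.        ]]
```

carry_out --pt "0 0.03 -0.013 0 0 0" --pt "0 0.04 0 0 0 0" --pt "0 0.03 0 0 0 0" --pt "0 0.02 0 0 0 0" --pt "0 0 0 0 0 0" --pt "0 0 0 0 0 0"

```text
time_s: 8.25
tcp_pos: [484.9, 215.8, 33.1]
orientation: [-1.567, 0.14, -0.139]
force: [0.2, -0.2, -0.2]
finger_gap: 12.9
```

Run:
```python
from h import *
plan([485.3,215.7,26.5],Rdes());print(get_obs()['wrist_torque'])
```

```text
t 8.25 tcp [484.9 215.8  33.1] x [ 0.984 -0.177 -0.   ] z [ 0.177  0.984 -0.   ] gap 12.9 F [ 0.2 -0.2 -0.2]
shift mm [ 0.4  6.6 -0. ] units [ 0.003  0.055 -0.   ] turn deg [ 0.03  0.14 -0.02] units [ 0.    0.02 -0.  ]
[-0.02314624  0.01304869  0.00690331]
```

carry_out --pt "0 0.02 0 0 0 0" --pt "0 0.02 0 0 0 0" --pt "0 0.015 0 0 0 0" --pt "0 0.005 0 0 0 0" --pt "0 0 0 0 0 0" --pt "0 0 0 0 0 0"

```text
time_s: 8.75
tcp_pos: [485.1, 216.0, 26.5]
orientation: [-1.566, 0.139, -0.139]
force: [-2.9, -0.7, 11.8]
finger_gap: 13.3
```

Run:
```python
from h import *
plan([485.3,215.7,26.5],Rdes())
```

```text
t 8.75 tcp [485.1 216.   26.5] x [ 0.984 -0.177 -0.   ] z [0.177 0.984 0.001] gap 13.3 F [-2.9 -0.7 11.8]
shift mm [ 0.3 -0.  -0.3] units [ 0.002 -0.    -0.003] turn deg [-0.03  0.14 -0.01] units [-0.    0.02 -0.  ]
```

carry_out --pt "0 0 0 0 0 0" --pt "0 0 0 0 0 0" --pt "0 0 0 0 0 0" --pt "0 0 0 0 0 0" --pt "0 0 0 0 0 0" --gripper 0.2

```text
time_s: 9.17
tcp_pos: [485.0, 215.9, 26.0]
orientation: [-1.566, 0.139, -0.139]
force: [-0.4, -0.3, -0.4]
finger_gap: 51.2
```

Run:
```python
from h import *
plan([485.3,215.7,26.5],Rdes())
s=read_camera('side')[:,:,::-1];crop(s,200,150,250,210,11,'p11.png')
```

```text
t 9.17 tcp [485.  215.9  26. ] x [ 0.984 -0.177 -0.   ] z [ 0.177  0.984 -0.   ] gap 51.2 F [-0.4 -0.3 -0.4]
shift mm [ 0.3 -0.5 -0.1] units [ 0.003 -0.004 -0.001] turn deg [ 0.01  0.15 -0.  ] units [ 0.    0.02 -0.  ]
```

View pics/p11.png

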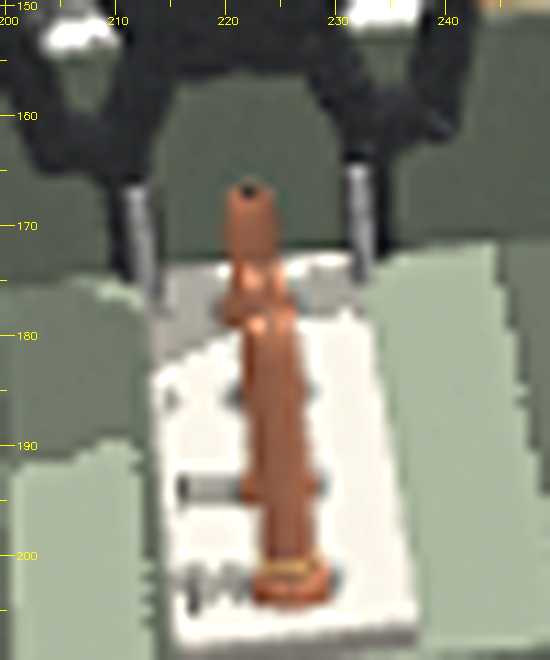

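carry_out --pt "0 -0.1 0 0 0 0" --pt "0 -0.25 0 0 0 0" --pt "0 -0.3 0 0 0 0" --pt "0 -0.3 0 0 0 0" --pt "0 -0.15 -0.1 0 0 0" --pt "0.03 0 -0.25 0 0 0" --pt "0.05 0 -0.32 0 0 0" --pt "0.06 0 -0.32 0 0 0" --pt "0.06 0 -0.32 0 0 0" --pt "0.06 0 -0.32 0 0 0"

```text
time_s: 10.05
tcp_pos: [480.8, 16.2, 159.0]
orientation: [-1.565, 0.139, -0.14]
force: [1.0, -1.0, 0.6]
finger_gap: 51.3
```

carry_out --pt "0.06 0 -0.32 0 0 0" --pt "0.06 0 -0.32 0 0 0" --pt "0.06 0 -0.32 0 0 0" --pt "0.08 0 -0.32 0 0 0" --pt "0.08 0 -0.32 0 0 0" --pt "0.08 0 -0.32 0 0 0" --pt "0.08 0 -0.3 0 0 0" --pt "0.08 0 -0.2 0 0 0" --pt "0 0 0 0 0 0"

```text
time_s: 10.8
tcp_pos: [497.9, -286.0, 159.4]
orientation: [-1.569, 0.143, -0.145]
force: [-0.9, 1.6, -0.1]
finger_gap: 51.3
```

Run:
```python
from h import *
print(get_obs()['q'].round(2));plan([506.4,-356.3,110],Rdes());rows([506.4,-356.3,110],Rdes(),4)
```

```text
[-0.19  0.43  0.76  1.94 -0.37  0.91  0.58]
t 10.8 tcp [ 497.9 -286.   159.4] x [ 0.983 -0.182  0.002] z [ 0.182  0.983 -0.003] gap 51.3 F [-0.9  1.6 -0.1]
shift mm [ 21.1  49.6 -67.4] units [ 0.176  0.414 -0.562] turn deg [ 0.16 -0.18  0.09] units [ 0.03 -0.03  0.01]
[[0.044, 0.103, -0.14, 0.007, -0.007, 0.004], [0.044, 0.103, -0.141, 0.007, -0.007, 0.004], [0.044, 0.103, -0.141, 0.007, -0.007, 0.004], [0.044, 0.103, -0.141, 0.007, -0.007, 0.004]]
```

carry_out --pt "0.044 0.1 -0.14 0 0 0" --pt "0.044 0.1 -0.14 0 0 0" --pt "0.044 0.1 -0.14 0 0 0" --pt "0.044 0.1 -0.14 0 0 0" --pt "0 0 0 0 0 0" --pt "0 0 0 0 0 0" --gripper 0.5

```text
time_s: 11.3
tcp_pos: [506.7, -350.6, 110.2]
orientation: [-1.566, 0.141, -0.14]
force: [0.8, 0.6, 0.5]
finger_gap: 64.0
```

Run:
```python
from h import *
plan([506.4,-356.3,23],Rdes());p=get_obs()['tcp_pos'];print(proj('side',p))
s=read_camera('side')[:,:,::-1];crop(s,240,230,370,370,5,'p12.png')
```

```text
t 11.3 tcp [ 506.7 -350.6  110.2] x [ 0.984 -0.178 -0.001] z [ 0.178  0.984 -0.   ] gap 64.0 F [0.8 0.6 0.5]
shift mm [ 0.8 87.2 -5.6] units [ 0.007  0.727 -0.047] turn deg [ 0.02  0.06 -0.07] units [ 0.    0.01 -0.01]
[[302.88241688 286.4655798 ]]
```

View pics/p12.png

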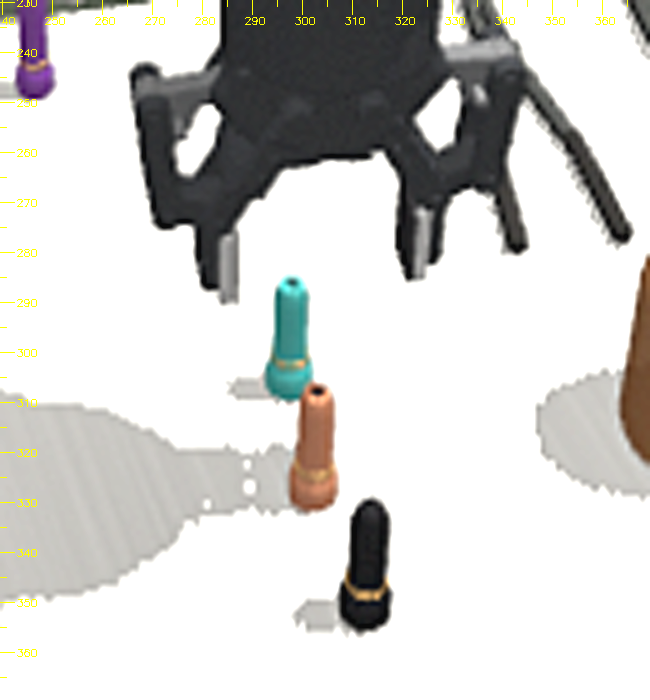

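carry_out --pt "0.007 0.1 -0.03 0 0 0" --pt "0 0.2 -0.017 0 0 0" --pt "0 0.2 0 0 0 0" --pt "0 0.13 0 0 0 0" --pt "0 0.07 0 0 0 0" --pt "0 0.02 0 0 0 0" --pt "0 0 0 0 0 0"

```text
time_s: 11.93
tcp_pos: [507.3, -355.5, 23.9]
orientation: [-1.566, 0.139, -0.139]
force: [-0.4, -0.6, 0.0]
finger_gap: 64.5
```

Run:
```python
from h import *
plan([506.4,-356.3,23],Rdes())
s=read_camera('side')[:,:,::-1];crop(s,250,260,350,350,6,'p13.png')
```

```text
t 11.93 tcp [ 507.3 -355.5   23.9] x [ 0.984 -0.176 -0.   ] z [0.176 0.984 0.   ] gap 64.5 F [-0.4 -0.6  0. ]
shift mm [-0.7  0.9 -1. ] units [-0.006  0.007 -0.008] turn deg [-0.    0.17 -0.01] units [-0.    0.03 -0.  ]
```

View pics/p13.png

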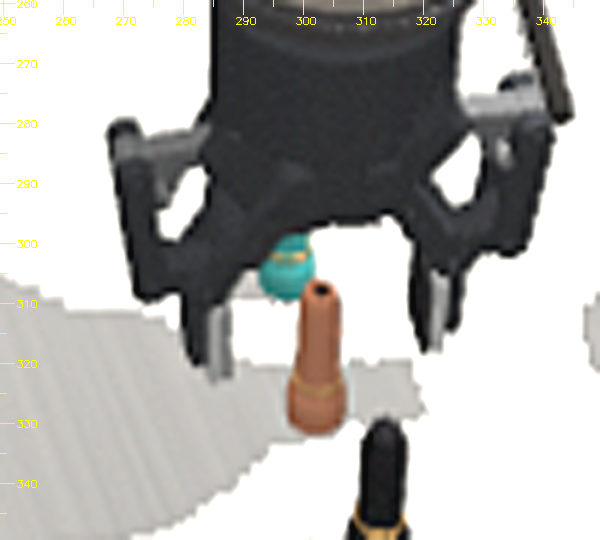

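Run:
```python
from h import *
p=get_obs()['tcp_pos'];print('now tip',proj('side',[p[0],p[1],31]),'a tip',proj('side',[475.1,-212.3,30.6]))
for y in(-353,-356,-359): print(y,'top',proj('side',[506.4,y,62]),'ring18',proj('side',[506.4,y,18]),'foot',proj('side',[506.4,y,0]))
for y in(-212,-214,-216): print(y,'top',proj('side',[474.8,y,48]),'foot',proj('side',[474.8,y,0]))
s=cv2.imread('pics/side0.png');crop(s,285,295,325,365,9,'z2.png')
```

```text
now tip [[303.03257369 316.33993139]] a tip [[264.33533098 270.95653218]]
-353 top [[302.42498325 304.80033196]] ring18 [[301.73532697 319.71789075]] foot [[301.46506646 325.57480723]]
-356 top [[303.03024647 305.95688132]] ring18 [[302.32108956 320.88363725]] foot [[302.04321341 326.74350551]]
-359 top [[303.63908951 307.12028212]] ring18 [[302.91021933 322.05609997]] foot [[302.62464609 327.91886234]]
-212 top [[264.01324393 265.20571506]] foot [[264.42366866 280.62716564]]
-214 top [[264.30149499 265.81416366]] foot [[264.70451422 281.24435657]]
-216 top [[264.59073547 266.42470648]] foot [[264.98629768 281.86361566]]
```

View pics/z2.png

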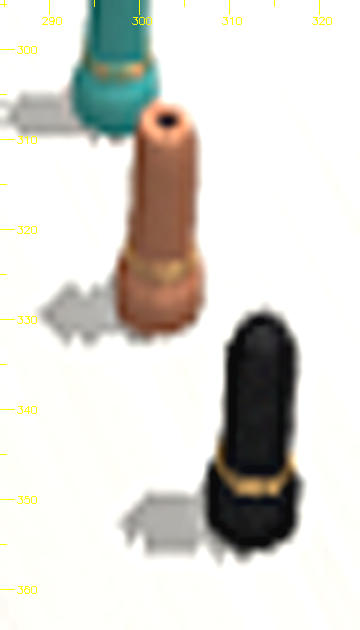

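carry_out --pt "0 0.007 -0.004 0 0 0" --pt "0 0 0 0 0 0" --pt "0 0 0 0 0 0" --pt "0 0 0 0 0 0" --pt "0 0 0 0 0 0" --pt "0 0 0 0 0 0" --pt "0 0 0 0 0 0" --gripper -1

```text
time_s: 12.57
tcp_pos: [507.4, -356.4, 23.4]
orientation: [-1.566, 0.139, -0.14]
force: [-0.3, 1.1, 7.0]
finger_gap: 13.2
```

Run:
```python
from h import *
plan([506.4,-356.3,23],Rdes())
s=read_camera('side')[:,:,::-1];crop(s,280,280,330,345,9,'p14.png')
```

```text
t 12.57 tcp [ 507.4 -356.4   23.4] x [ 0.984 -0.176  0.001] z [ 0.176  0.984 -0.   ] gap 13.2 F [-0.3  1.1  7. ]
shift mm [-1.   0.4 -0.1] units [-0.009  0.003 -0.001] turn deg [0.   0.15 0.04] units [0.   0.02 0.01]
```

View pics/p14.png

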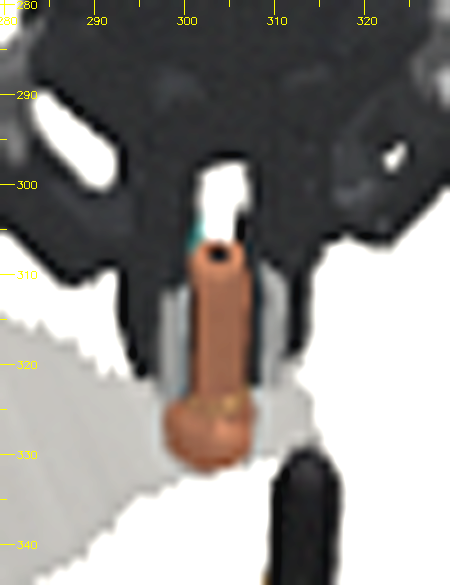

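carry_out --pt "0 -0.08 0 0 0 0" --pt "0 -0.2 0 0 0 0" --pt "0 -0.3 0 0 0 0" --pt "0 -0.3 0 0 0 0" --pt "0 -0.25 0 0 0 0" --pt "0 -0.1 0.1 0 0 0" --pt "-0.05 0 0.25 0 0 0" --pt "-0.07 0 0.32 0 0 0" --pt "-0.07 0 0.32 0 0 0" --pt "-0.07 0 0.32 0 0 0"

```text
time_s: 13.45
tcp_pos: [503.5, -194.7, 171.0]
orientation: [-1.566, 0.14, -0.14]
force: [1.0, -1.1, -1.3]
finger_gap: 13.3
```

Run:
```python
from h import *
plan([477.1,172.6,160],Rdes())
s=read_camera('side')[:,:,::-1];cv2.imwrite('pics/p15.png',s)
```

```text
t 13.45 tcp [ 503.5 -194.7  171. ] x [ 0.984 -0.178  0.   ] z [0.178 0.984 0.   ] gap 13.3 F [ 1.  -1.1 -1.3]
shift mm [-91.2  11.  356.8] units [-0.76   0.092  2.973] turn deg [-0.02  0.09  0.01] units [-0.    0.01  0.  ]
```

View pics/p15.png

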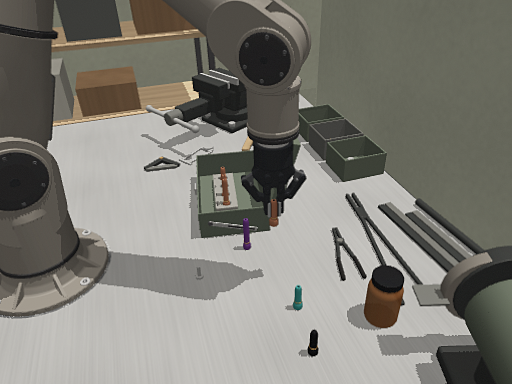

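carry_out --pt "-0.08 0 0.32 0 0 0" --pt "-0.08 0 0.32 0 0 0" --pt "-0.08 0 0.32 0 0 0" --pt "-0.08 0 0.32 0 0 0" --pt "-0.08 0 0.32 0 0 0" --pt "-0.08 0 0.32 0 0 0" --pt "-0.08 0 0.32 0 0 0" --pt "-0.08 0 0.28 0 0 0" --pt "-0.06 0 0.2 0 0 0" --pt "0 0 0 0 0 0"

```text
time_s: 14.33
tcp_pos: [478.3, 145.3, 170.8]
orientation: [-1.566, 0.135, -0.134]
force: [-0.2, 0.4, -1.5]
finger_gap: 13.1
```

Run:
```python
from h import *
plan([477.1,172.6,120],Rdes())
```

```text
t 14.33 tcp [478.3 145.3 170.8] x [ 0.985 -0.17  -0.   ] z [0.17  0.985 0.001] gap 13.1 F [-0.2  0.4 -1.5]
shift mm [-5.8 50.8 26.6] units [-0.049  0.424  0.222] turn deg [-0.06  0.5  -0.02] units [-0.01  0.08 -0.  ]
```

carry_out --pt "-0.025 0 0.11 0 0.04 0" --pt "-0.025 0 0.11 0 0.04 0" --pt "0 0 0 0 0 0" --pt "0 0.1 0 0 0 0" --pt "0 0.2 0 0 0 0" --pt "0 0.2 0 0 0 0" --pt "0 0.15 0 0 0 0" --pt "0 0 0 0 0 0" --pt "0 0 0 0 0 0"

```text
time_s: 15.08
tcp_pos: [477.7, 166.1, 92.6]
orientation: [-1.567, 0.148, -0.146]
force: [-0.1, 0.7, -0.2]
finger_gap: 13.2
```

Run:
```python
from h import *
plan([477.1,172.6,33.4],Rdes())
s=read_camera('side')[:,:,::-1];crop(s,190,120,260,220,7,'p16.png')
t=read_camera('top')[:,:,::-1];crop(t,140,170,260,270,6,'p17.png')
p=get_obs()['tcp_pos'];print(proj('top',p+[-1,-10,-10]),proj('side',p+[0,0,-23.4]))
```

```text
t 15.08 tcp [477.7 166.1  92.6] x [ 0.983 -0.186 -0.001] z [ 0.186  0.983 -0.001] gap 13.2 F [-0.1  0.7 -0.2]
shift mm [-1.8 59.2  6.4] units [-0.015  0.493  0.053] turn deg [ 0.08 -0.39 -0.05] units [ 0.01 -0.07 -0.01]
[[190.62143214 214.15556087]] [[223.51280422 171.52560456]]
```

View pics/p16.png

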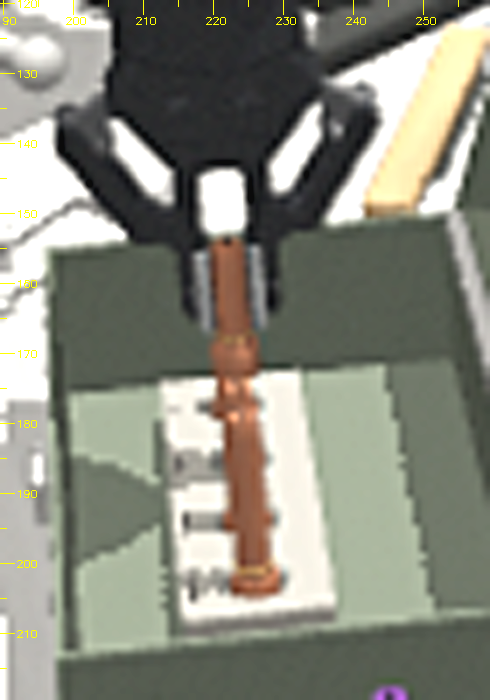

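View pics/p17.png

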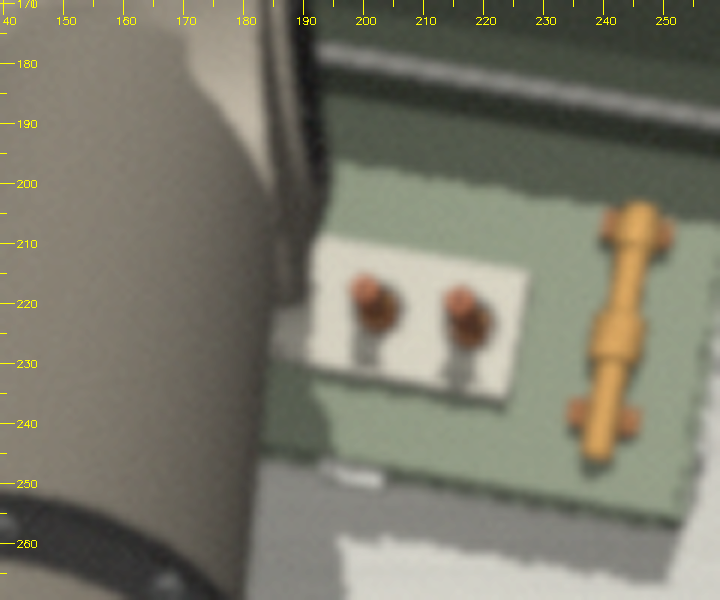

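carry_out --pt "-0.015 0 0.053 0 -0.07 0" --pt "0 0.1 0 0 0 0" --pt "0 0.13 0 0 0 0" --pt "0 0.1 0 0 0 0" --pt "0 0 0 0 0 0" --pt "0 0 0 0 0 0"

```text
time_s: 15.68
tcp_pos: [477.0, 173.4, 52.5]
orientation: [-1.567, 0.141, -0.14]
force: [0.0, -0.0, -1.4]
finger_gap: 13.2
```

Run:
```python
from h import *
plan([477.1,172.6,33.4],Rdes())
s=read_camera('side')[:,:,::-1];crop(s,200,140,250,210,11,'p18.png')
t=read_camera('top')[:,:,::-1];crop(t,160,190,230,240,10,'p19.png')
p=get_obs()['tcp_pos'];print(proj('top',p+[-1,-10,-12]),proj('side',p+[0,0,-23.4]))
```

```text
t 15.68 tcp [477.  173.4  52.5] x [ 0.984 -0.178 -0.001] z [ 0.178  0.984 -0.001] gap 13.2 F [ 0.  -0.  -1.4]
shift mm [ 0.2 19.1 -0.8] units [ 0.002  0.159 -0.007] turn deg [ 0.06  0.08 -0.05] units [ 0.01  0.01 -0.01]
[[190.09582312 217.12737764]] [[223.6388832 182.1125676]]
```

View pics/p18.png

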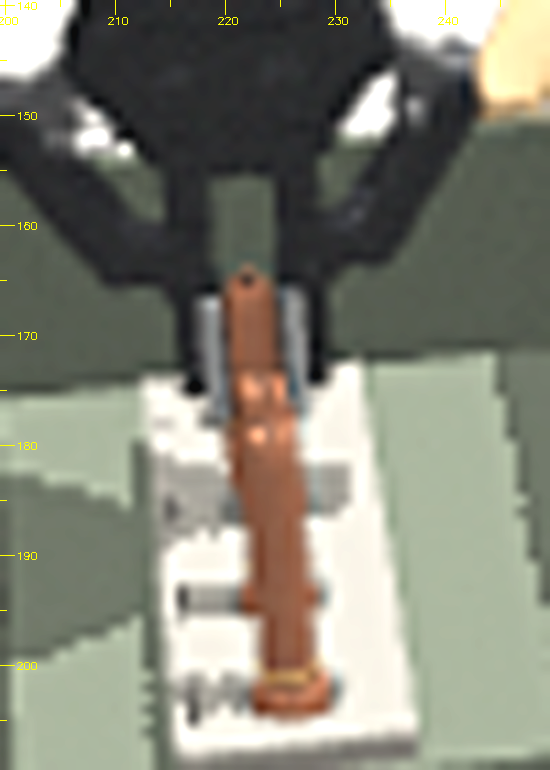

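View pics/p19.png

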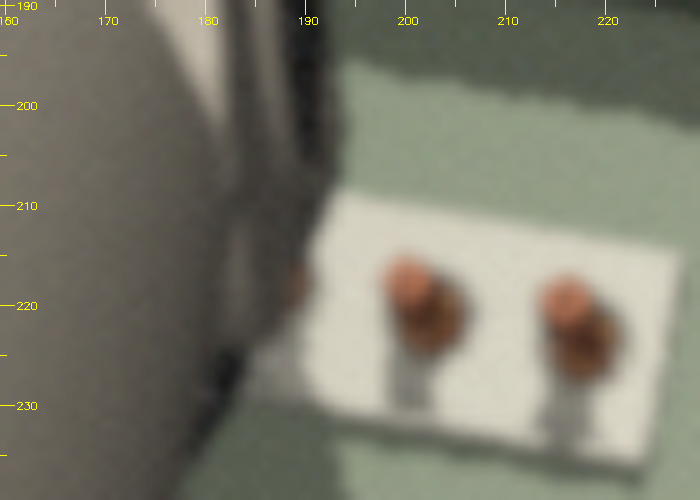

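carry_out --pt "0 0.03 -0.005 0 0 0" --pt "0 0.04 0 0 0 0" --pt "0 0.035 0 0 0 0" --pt "0 0.02 0 0 0 0" --pt "0 0 0 0 0 0" --pt "0 0 0 0 0 0"

```text
time_s: 16.28
tcp_pos: [477.1, 173.0, 37.7]
orientation: [-1.567, 0.141, -0.14]
force: [-0.0, 0.5, -1.5]
finger_gap: 13.1
```

Run:
```python
from h import *
plan([477.1,172.6,33.4],Rdes())
```

```text
t 16.28 tcp [477.1 173.   37.7] x [ 0.984 -0.178 -0.   ] z [ 0.178  0.984 -0.   ] gap 13.1 F [-0.   0.5 -1.5]
shift mm [ 0.1  4.3 -0.4] units [ 0.     0.036 -0.003] turn deg [ 0.02  0.08 -0.02] units [ 0.    0.01 -0.  ]
```

Foot is in the pocket with no side force; the last 4 mm.

carry_out --pt "0 0.015 0 0 0 0" --pt "0 0.012 0 0 0 0" --pt "0 0.01 0 0 0 0" --pt "0 0.003 0 0 0 0" --pt "0 0 0 0 0 0" --pt "0 0 0 0 0 0"

```text
time_s: 16.78
tcp_pos: [477.3, 173.2, 33.4]
orientation: [-1.566, 0.14, -0.14]
force: [-2.4, -1.1, 8.5]
finger_gap: 13.3
```

Run:
```python
from h import *
plan([477.1,172.6,33.4],Rdes())
```

```text
t 16.78 tcp [477.3 173.2  33.4] x [ 0.984 -0.178  0.   ] z [0.178 0.984 0.   ] gap 13.3 F [-2.4 -1.1  8.5]
shift mm [-0.1 -0.  -0.6] units [-0.001 -0.    -0.005] turn deg [-0.02  0.08  0.  ] units [-0.    0.01  0.  ]
```

carry_out --pt "0 0 0 0 0 0" --pt "0 0 0 0 0 0" --pt "0 0 0 0 0 0" --pt "0 0 0 0 0 0" --pt "0 0 0 0 0 0" --pt "0 -0.05 0 0 0 0" --pt "0 -0.15 0 0 0 0" --pt "0 -0.25 0 0 0 0" --pt "0 -0.3 0 0 0 0" --pt "0 -0.3 0 0 0 0" --gripper 0.2

```text
time_s: 17.62
tcp_pos: [476.8, 172.3, 160.5]
orientation: [-1.568, 0.142, -0.14]
force: [1.0, 1.0, -0.5]
finger_gap: 50.8
```

carry_out --pt "-0.05 -0.3 0 0 0 0" --pt "-0.1 -0.3 0 0 0 0" --pt "-0.1 -0.2 0 0 0 0" --pt "0 0 0 0 0 0"

```text
time_s: 17.95
tcp_pos: [448.0, 179.2, 259.6]
orientation: [-1.561, 0.138, -0.142]
force: [0.7, 0.4, 0.5]
finger_gap: 51.3
```

Run:
```python
from h import *
print(get_obs()['q'].round(2));plan([477.1,172.6,233.4],Rdes())
s=read_camera('side')[:,:,::-1];crop(s,180,60,320,220,4.3,'p20.png')
t=read_camera('top')[:,:,::-1];cv2.imwrite('pics/p21.png',t);crop(t,140,110,280,210,5.6,'p22.png')
```

```text
[-1.22  0.07  0.76  2.03 -0.06  1.06 -0.61]
t 17.95 tcp [448.  179.2 259.6] x [ 0.984 -0.177  0.003] z [0.177 0.984 0.006] gap 51.3 F [0.7 0.4 0.5]
shift mm [29.8 26.3 -1.5] units [ 0.248  0.219 -0.012] turn deg [-0.33  0.09  0.14] units [-0.06  0.02  0.02]
```

View pics/p20.png

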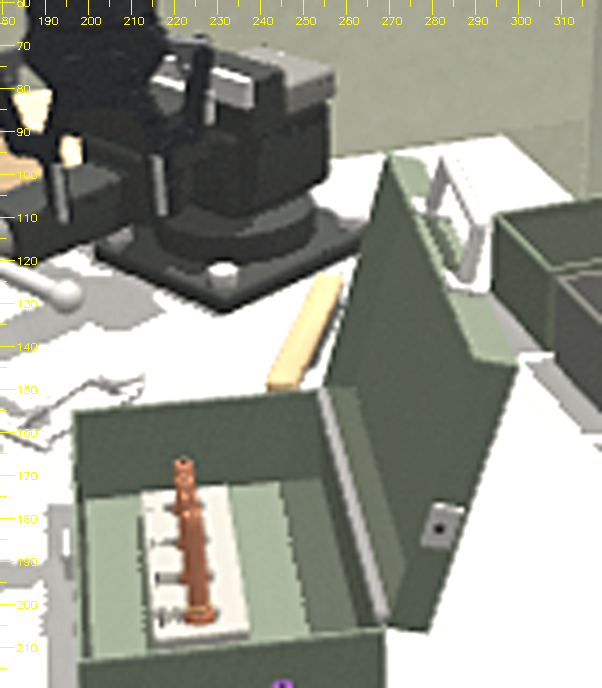

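View pics/p21.png

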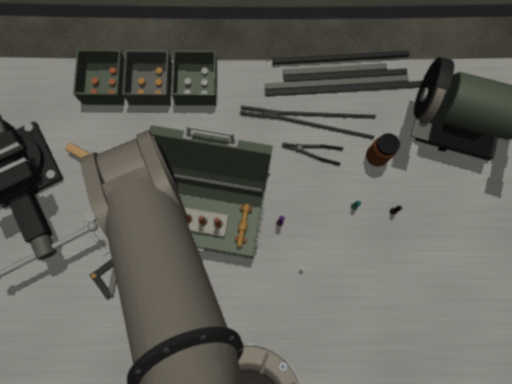

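```bash
cat > lid.py <<'E'
from h import *
P=[481.5,118.5,-0.181]  # case pose
def case2w(X):
    c,s=np.cos(P[2]),np.sin(P[2]);X=np.atleast_2d(X).astype(float)
    return np.c_[P[0]+c*X[:,0]-s*X[:,1],P[1]+s*X[:,0]+c*X[:,1],X[:,2]]
def lidpt(a,r,y,n):  # r from hinge toward free edge, n outward from hinge plane
    return case2w([90-r*np.cos(a)+n*np.sin(a),y,79+r*np.sin(a)+n*np.cos(a)])
def overlay(cam,im,a,box,f,name):
    x0,y0,x1,y1=box
    b=cv2.resize(im[y0:y1,x0:x1],None,fx=f,fy=f,interpolation=cv2.INTER_CUBIC)
    def L(p,q,col):
        u=proj(cam,np.vstack([p,q]));u=((u-[x0,y0]+.5)*f).astype(int);cv2.line(b,tuple(map(int,u[0])),tuple(map(int,u[1])),col,1)
    L(lidpt(a,216,50,13),lidpt(a,216,-50,13),(0,0,255))
    for n in(0,26):L(lidpt(a,180,150,n),lidpt(a,180,-150,n),(0,255,255))
    for y in(150,-150):
        L(lidpt(a,0,y,0),lidpt(a,180,y,0),(255,255,0))
    L(case2w([-90,150,78]),case2w([-90,-150,78]),(255,0,255));L(case2w([-90,-150,78]),case2w([90,-150,78]),(255,0,255))
    cv2.imwrite('pics/'+name,b)
E
python3 - <<'E'
from lid import *
print(lidpt(1.85,216,0,13),lidpt(1.365,216,0,13))
overlay('top',cv2.imread('pics/top0.png'),1.85,(135,110,285,265),5,'o1.png')
overlay('side',cv2.imread('pics/side0.png'),1.85,(180,80,320,240),5,'o2.png')
E
```

```text
[[640.87727349  89.33350786 283.05277063]] [[539.1297202  107.95359809 293.09859844]]
```

View pics/o1.png

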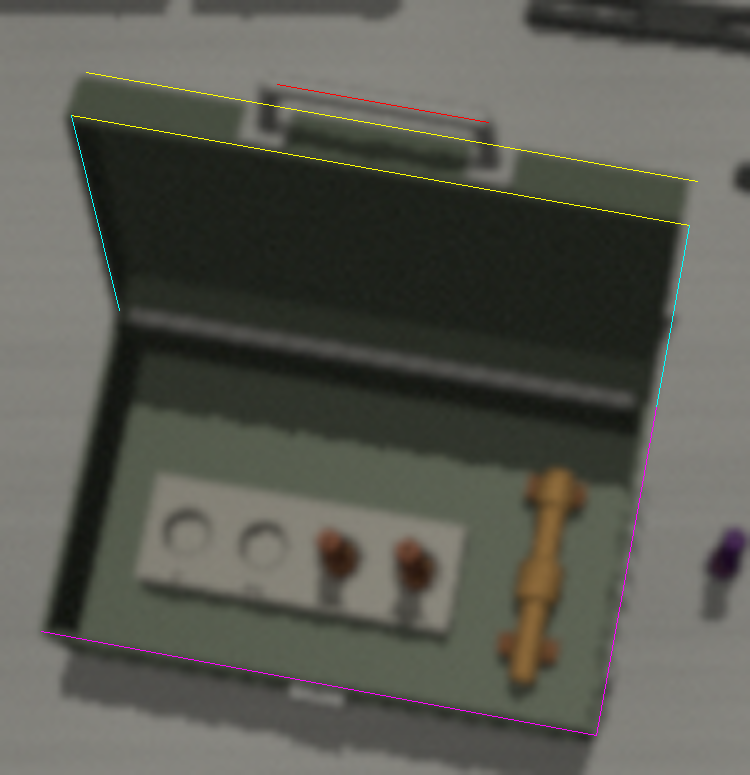

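View pics/o2.png

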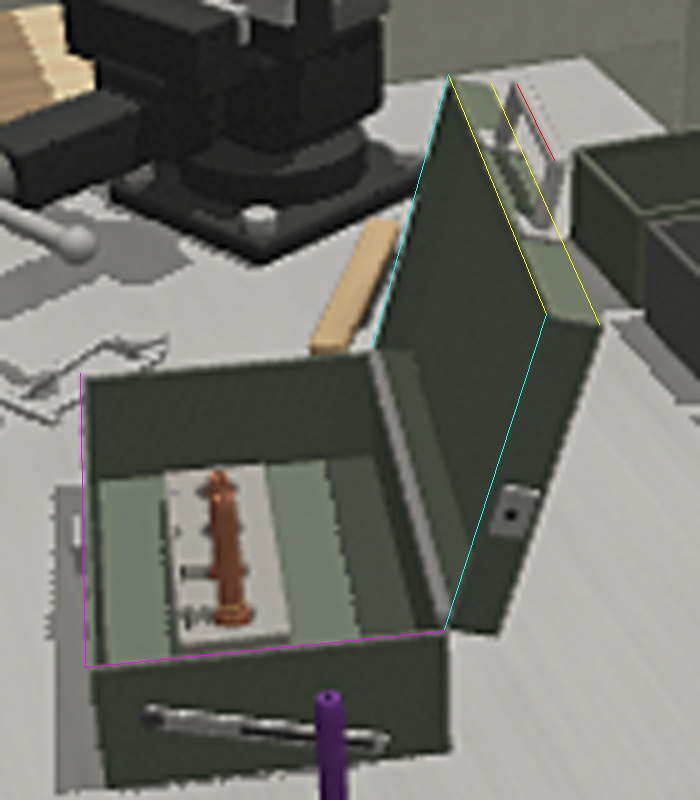

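Run:
```python
from lid import *
rows([448,179,340],Rdes(),3);plan([639.0,89.5,345],Rdes())
```

```text
[[0.001, -0.233, 0.001, -0.009, 0.008, 0.002], [0.001, -0.233, 0.001, -0.009, 0.008, 0.002], [0.001, -0.233, 0.001, -0.009, 0.008, 0.002]]
t 18.05 tcp [447.6 178.9 256.2] x [ 0.984 -0.177  0.001] z [0.177 0.984 0.003] gap 51.2 F [ 0.1 -0.1 -0.7]
shift mm [204.2 -88.9 -53.9] units [ 1.702 -0.741 -0.449] turn deg [-0.16  0.14  0.03] units [-0.03  0.02  0.01]
```

carry_out --pt "0 -0.25 0 0 0.01 0" --pt "0 -0.25 0 0 0.01 0" --pt "0.1 -0.25 -0.03 0 0 0" --pt "0.25 0 -0.07 0 0 0" --pt "0.28 0 -0.07 0 0 0" --pt "0.28 0 -0.07 0 0 0" --pt "0.28 0 -0.07 0 0 0" --pt "0.25 0 -0.07 0 0 0" --pt "0.2 0 -0.05 0 0 0" --pt "0.06 0 -0.02 0 0 0" --gripper 1

```text
time_s: 18.88
tcp_pos: [641.0, 86.0, 342.7]
orientation: [-1.57, 0.145, -0.143]
force: [-0.6, -0.7, -0.3]
finger_gap: 85.1
```

carry_out --pt "0 0 0 0 0 0" --pt "0 0 0 0 0 0"

```text
time_s: 19.05
tcp_pos: [638.3, 88.1, 343.9]
orientation: [-1.568, 0.144, -0.142]
force: [-0.3, 1.0, 0.6]
finger_gap: 85.5
```

Run:
```python
from lid import *
print(get_obs()['q'].round(2));plan([639.0,89.5,264],Rdes())
s=read_camera('side')[:,:,::-1];crop(s,180,30,340,220,4,'p23.png');
t=read_camera('top')[:,:,::-1];crop(t,130,90,280,270,4,'p24.png')
```

```text
[-0.85  0.39  0.85  1.57 -0.3   1.32 -0.14]
t 19.05 tcp [638.3  88.1 343.9] x [ 0.983 -0.181 -0.002] z [ 0.181  0.983 -0.002] gap 85.5 F [-0.3  1.   0.6]
shift mm [ 0.5 79.8  1.6] units [0.004 0.665 0.014] turn deg [ 0.1  -0.11 -0.09] units [ 0.02 -0.02 -0.01]
```

View pics/p23.png

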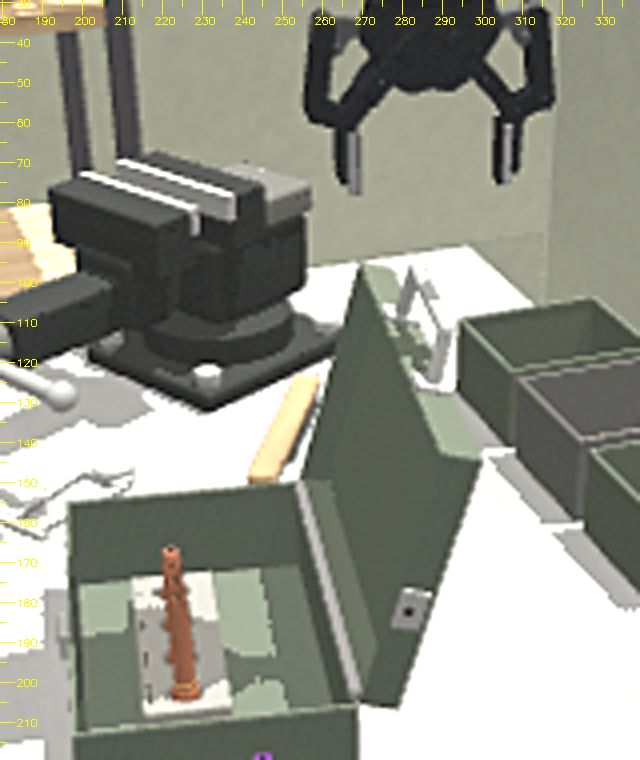

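View pics/p24.png

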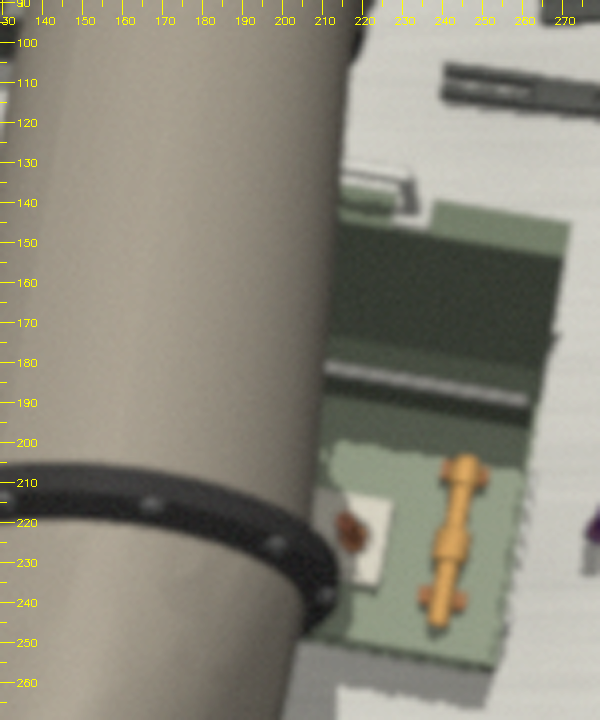

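carry_out --pt "0.004 0.15 0.014 0 0 0" --pt "0 0.15 0 0 0 0" --pt "0 0.15 0 0 0 0" --pt "0 0.1 0 0 0 0" --pt "0 0.07 0 0 0 0" --pt "0 0.03 0 0 0 0" --pt "0 0 0 0 0 0"

```text
time_s: 19.73
tcp_pos: [639.1, 90.6, 266.9]
orientation: [-1.566, 0.142, -0.141]
force: [0.7, -0.2, -0.1]
finger_gap: 85.5
```

Run:
```python
from lid import *
plan([639.0,89.5,266],Rdes())
s=read_camera('side')[:,:,::-1];crop(s,230,50,330,150,6,'p25.png');
```

```text
t 19.73 tcp [639.1  90.6 266.9] x [ 0.984 -0.179 -0.001] z [ 0.179  0.984 -0.   ] gap 85.5 F [ 0.7 -0.2 -0.1]
shift mm [ 0.1  0.9 -1.1] units [ 0.001  0.007 -0.009] turn deg [ 0.   -0.01 -0.03] units [ 0. -0. -0.]
```

View pics/p25.png

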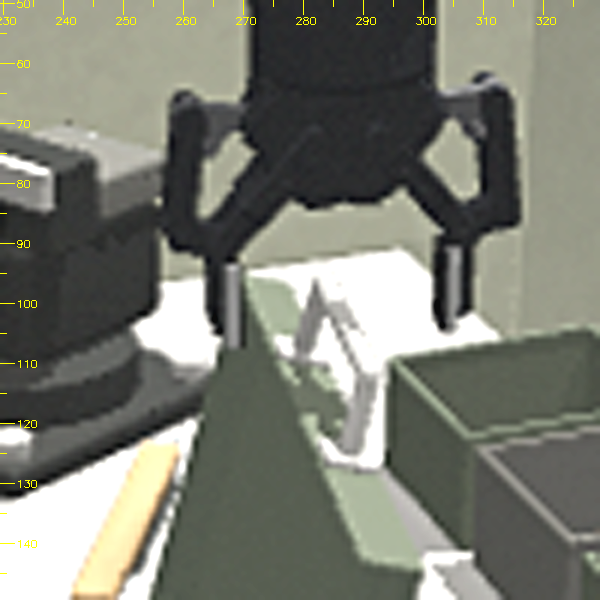

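carry_out --pt "0 0 0 0 0 0" --pt "0 0 0 0 0 0" --pt "0 0 0 0 0 0" --pt "0 0 0 0 0 0" --pt "0 0 0 0 0 0" --pt "0 0 0 0 0 0" --pt "0 0 0 0 0 0" --pt "0 0 0 0 0 0" --gripper -1

```text
time_s: 20.45
tcp_pos: [639.8, 90.2, 267.3]
orientation: [-1.566, 0.141, -0.142]
force: [1.7, -0.7, 2.9]
finger_gap: 8.1
```

Run:
```python
from lid import *
plan([639.0,89.5,266],Rdes())
s=read_camera('side')[:,:,::-1];crop(s,230,50,330,150,6,'p26.png');
```

```text
t 20.45 tcp [639.8  90.2 267.3] x [ 0.984 -0.18   0.001] z [0.18  0.984 0.   ] gap 8.1 F [ 1.7 -0.7  2.9]
shift mm [-0.6  1.3 -0.8] units [-0.005  0.011 -0.007] turn deg [-0.   -0.03  0.04] units [-0.   -0.01  0.01]
```

View pics/p26.png

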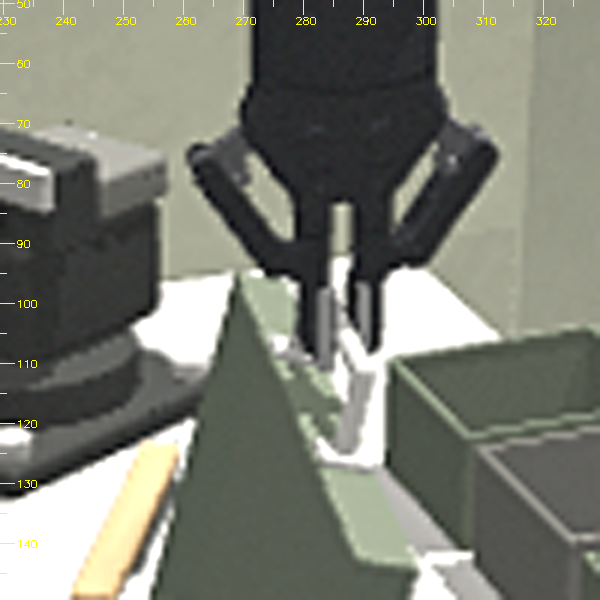

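carry_out --pt "-0.033 -0.011 0 0 0 0" --pt "-0.034 -0.011 0 0 0 0" --pt "-0.067 -0.019 0 0 0 0" --pt "-0.067 -0.017 0 0 0 0" --pt "-0.067 -0.014 0 0 0 0" --pt "-0.067 -0.011 0 0 0 0" --pt "-0.033 -0.005 0 0 0 0" --pt "0 0 0 0 0 0" --pt "0 0 0 0 0 0"

```text
time_s: 21.25
tcp_pos: [595.8, 97.9, 277.9]
orientation: [-1.566, 0.142, -0.142]
force: [1.8, -3.3, 5.4]
finger_gap: 8.0
```

Run:
```python
from lid import *
plan([538,108,276],Rdes());print(get_obs()['wrist_torque'].round(2))
s=read_camera('side')[:,:,::-1];crop(s,180,50,330,220,4,'p27.png');
```

```text
t 21.25 tcp [595.8  97.9 277.9] x [ 0.984 -0.18   0.   ] z [ 0.18   0.984 -0.   ] gap 8.0 F [ 1.8 -3.3  5.4]
shift mm [-58.6   1.9  -0.4] units [-0.489  0.016 -0.004] turn deg [ 0.   -0.03  0.01] units [ 0. -0.  0.]
[-1.03 -0.71  0.09]
```

View pics/p27.png

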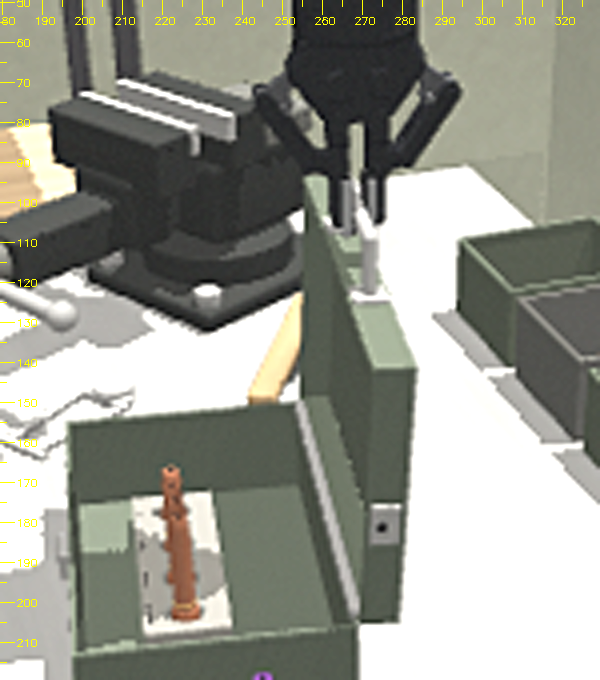

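carry_out --pt "-0.04 -0.004 0 0 0 0" --pt "-0.067 -0.006 0 0 0 0" --pt "-0.067 -0.004 0 0 0 0" --pt "-0.067 -0.001 0 0 0 0" --pt "-0.067 0.001 0 0 0 0" --pt "-0.067 0.004 0 0 0 0" --pt "-0.06 0.006 0 0 0 0" --pt "-0.035 0.004 0 0 0 0" --pt "-0.017 0.003 0 0 0 0" --pt "0 0 0 0 0 0"

```text
time_s: 22.13
tcp_pos: [537.4, 108.5, 277.1]
orientation: [-1.566, 0.143, -0.141]
force: [-0.9, -6.3, 3.2]
finger_gap: 7.7
```

carry_out --pt "0 0 0 0 0 0" --pt "0 0 0 0 0 0" --pt "0 0 0 0 0 0" --pt "0 0 0 0 0 0"

```text
time_s: 22.47
tcp_pos: [537.9, 108.4, 277.1]
orientation: [-1.567, 0.143, -0.141]
force: [-0.8, -5.4, 4.6]
finger_gap: 7.7
```

Run:
```python
from lid import *
plan([538.1,108.8,277],Rdes());print(get_obs()['qvel'].round(3))
s=read_camera('side')[:,:,::-1];crop(s,180,50,330,220,4,'p28.png');
t=read_camera('top')[:,:,::-1];crop(t,130,110,290,265,4.5,'p30.png')
overlay('side',s.copy(),1.365,(180,50,330,220),4,'p29.png')
```

```text
t 22.47 tcp [537.9 108.4 277.1] x [ 0.984 -0.18  -0.001] z [ 0.18   0.984 -0.001] gap 7.7 F [-0.8 -5.4  4.6]
shift mm [0.1 0.1 0.5] units [0.001 0.001 0.004] turn deg [ 0.03 -0.05 -0.06] units [ 0.01 -0.01 -0.01]
[-0.     0.     0.    -0.002  0.     0.    -0.001]
```

View pics/p29.png

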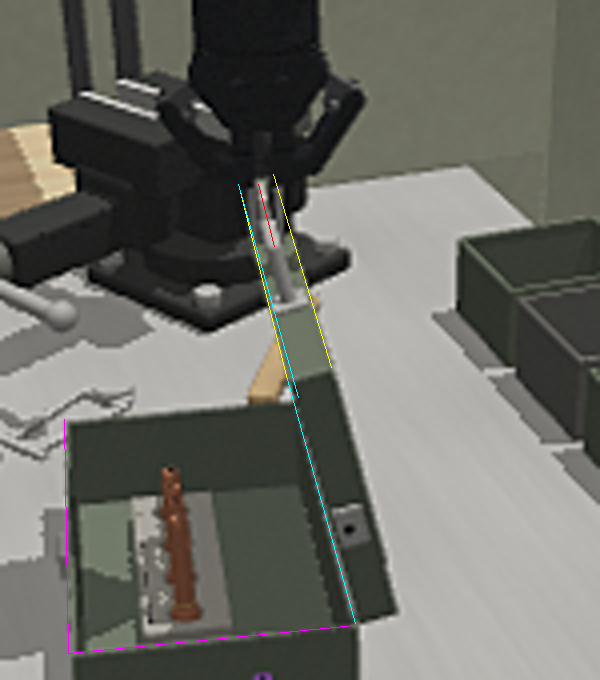

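View pics/p30.png

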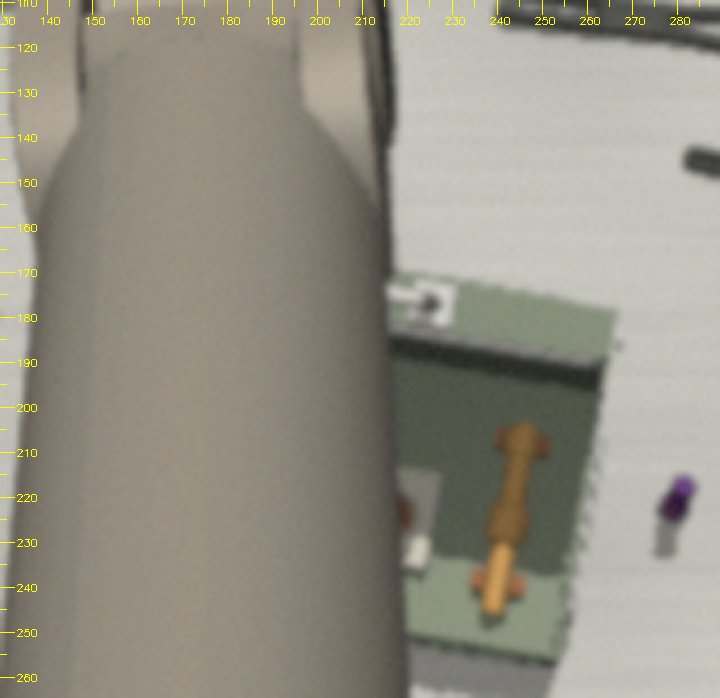

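carry_out --pt "0 0 0 0 0 0" --pt "0 0 0 0 0 0" --pt "0 0 0 0 0 0" --pt "0 0 0 0 0 0"

```text
time_s: 22.9
tcp_pos: [537.9, 108.4, 277.2]
orientation: [-1.567, 0.143, -0.141]
force: [-1.5, -5.7, 3.6]
finger_gap: 7.5
```

Run:
```python
from lid import *
s=read_camera('side')[:,:,::-1];crop(s,195,155,255,215,11,'p31.png')
# predicted axis tops using the tcp release poses
for n,p,z in(('a',(485.1,215.9),58),('b',(477.3,173.2),72),('c',(469.3,130),86),('d',(461.3,86.8),100)): print(n,proj('side',[*p,z]))
```

```text
a [[221.97791715 166.56484764]]
b [[222.50413744 170.02532253]]
c [[223.04252221 173.84384943]]
d [[223.62259256 177.95881252]]
```

View pics/p31.png

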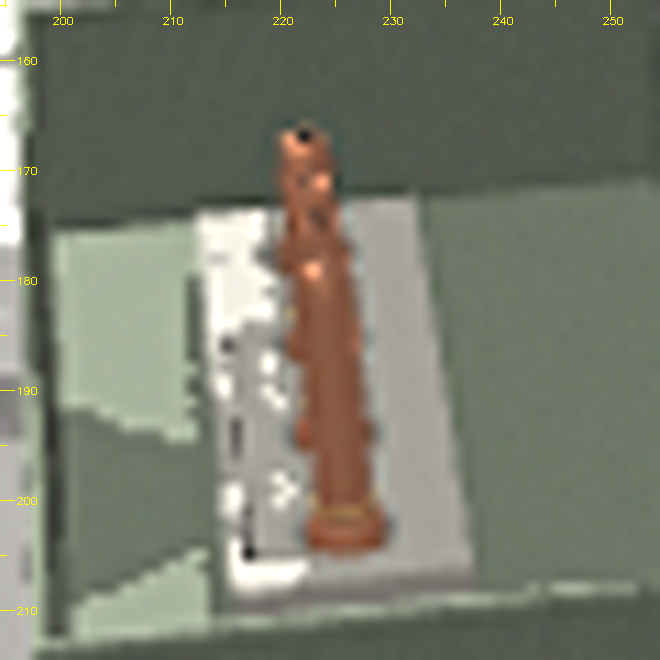

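```bash
python3 -c "
from rig import *
print(finish_job())"
```

```text
the job is handed in; nothing more can be done
None
```

I handed the job in at about 23 s of the 64 s allowed. No verdict was reported, so the checks below are my own.

**Nozzles:** I put the shorter nozzle in pocket one and the longer one in pocket two. Each was lowered upright, slid in with no side force, touched bottom at the expected height (about 8–12 N), and was then let go. In the last side picture all four nozzle tops were in a row, within about 1 px of where fully home nozzles should show.

**Lid:** I took it by the bow handle, swung it forward along its arc, and stopped it at about 1.365 rad. The picture matched the lid model at that angle, the arm stood still, and the fingers were closed on the bar at a 7.5 mm gap.

**Weaker points:**
- The two cameras disagreed by 4–6 mm along y. I took a compromise from both, and both nozzles went in cleanly.
- A sideways force of about 5–6 N remained at the wrist while holding the lid.
- At the end the arm hid most of the block from the top camera, so the final nozzle check came from the side camera alone.
- I did not measure the other things on the bench again. The arm never touched them, and the ones still in view in later pictures looked unmoved.

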